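# Fit a cartridge fuse into a sprung fuse holder

### The job

Take the longer of the two cartridge fuses out of the rack and fit it in the fuse holder: with the fuse held slanting, push one end against the spring contact to compress it, then tip the other end down behind the fixed end stop, so that the fuse lies level and fully down in both saddles, and let go. Stop pushing once you feel the contact's hard stop (never press the slanting fuse against the holder with more than 20 N), leave the shorter fuse in its trough, and do not push away or knock over the hex fitting standing behind.

Things in the scene. Friction and masses are not known exactly. Their poses are not given: they have to be found in the camera images.
- long_fuse_mid (a point): Centre of the longer cartridge fuse: straight cylinder 120 mm long, about 0.22 kg; white ceramic tube 32 mm in diameter between two plain steel end caps (34 mm in diameter, 26 mm long). Both ends are alike, either may meet the spring. x runs along its length. It starts lying level in one trough of the rack, centre 37 mm above the table, up to 8 mm off the trough's middle lengthwise.
- short_fuse_mid (a point): Centre of the shorter fuse: the same build and diameters, but only 84 mm long (caps 20 mm). It lies in the rack's other trough and stays there.
- rack: Fixed rack: plate 100 x 160 x 6 mm, origin at the middle of its underside, z up. Two parallel troughs along its x, at y = +48 and -48 mm, each two notched supports at x = -31 and +31 mm (12 mm thick, notch sides 35 mm above the table), open for 50 mm between them so that fingers can reach down both sides of a fuse's middle. Which fuse lies where varies.
- holder: Fuse holder: fixed steel base plate 230 x 84 x 8 mm with a black carriage on it. Origin on the base's underside; x along the fuse from the spring end (-x, toward the robot) to the end stop (+x), z up. The carriage, with all it carries, is clamped up to 12 mm either way of mid-range along x; where is not given: feel for it. The holder's points below are given for mid-range.
- bay (a point): On the holder, 41 mm above the table straight over its origin, same axes: centre of a seated fuse at mid-range. Seated, it lies level along x against the end stop with the spring contact pushed in 9 mm; with the contact at its hard stop there are 7 mm of play, of which tipping the fuse in takes 2 mm. Nothing stands above.
- hex_fitting_mid (a point): Centre of a loose metal hex fitting, 82 mm tall and 34 mm across, standing upright behind the work; leave it there.
- contact_free (a point): Middle of the face of the spring contact when free (51 mm to -x of the bay point, at axis height): a copper button 18 mm across that slides to -x by up to 16 mm, with about 3 N at first and 7 N at the end; then a hard stop. The spring block behind it (inner face 26 mm to -x of this point, top 58 mm above the table) does not move.
- stop_top (a point): Top edge of the end stop's inner face: 60 mm to +x of the bay point, 60 mm above the table (2 mm above a seated fuse's top); the stop is 13 mm thick. A fuse cannot go in level or straight down: its far end has to pass over this edge with the fuse slanting by 18 degrees or more, its low end toward the spring.
- far_saddle (a point): Middle of the floor of the saddle next to the end stop, 24 mm above the table, 46 mm to +x of the bay point; 22 mm long, 54 mm wide, cheeks 38 mm apart up to 49 mm above the table, flared outward to 57 mm. A like saddle stands at the spring end, 46 mm to -x of the bay point. Between them 70 mm is open for fingers, above the carriage's top 16 mm over the table.
Things that resemble listed ones, but are neither listed nor needed, are in the scene too. Leave any purple or yellow look-alike of the part that bears long_fuse_mid alone.

How it is judged:
By the outcome, as a careful person would: the job done as asked, in the order asked, and still so for the second after the job is handed in, with the robot touching nothing.
It also fails if it takes over 62 s, if anything falls off the work surface, if the arm or the gripper's body presses on something with over 40 N, if the wrist force passes 120 N, or if a joint passes its speed limit or range.

### The arm

A 6-joint arm with a two-finger parallel gripper is mounted at the origin on a cart in front of the work surface, level with it; the furniture and walls round the work are solid. World frame = base frame: x ahead of the robot, y to its left, z up, the work surface at z = 0. Lengths are in m, angles in rad, forces in N, time in s.
With the tool pointing down it reaches from about 0.3 to 0.775 m from the base axis. Payload 14.6 kg.
Tool frame: the origin (TCP) lies on the front face of the gripper's body, between the roots of the fingers; the fingertips stand 97 mm ahead of it and the grasp point (between the pads) lies 78 mm ahead of it; z points along the fingers, y is the direction in which the jaws open and shut (so a half turn about z gives the same grasp; the last joint's range is limited). The gripper opens to 94 mm and grips with 3 to 60 N. Pads are 16 mm wide; open, the fingers measure 119 mm over their backs; the gripper's body (75 mm by 177 mm) begins 78 mm behind the grasp point.
Start: joints at [1.124, 0.3, 1.521, -0, 1.321, -0.067], TCP at [0.204, 0.511, 0.303] pointing down, gripper open.
Joint ranges: [-3.03, 3.03], [-0.79, 2.21], [0.23, 2.52], [-1.04, 4.18], [0, 3.07], [-2.55, 2.55]. Speed limits (rad/s): [2.22, 2.22, 2.57, 3.14, 3.14, 3.14].

### API

Orientations are given as [roll, pitch, yaw] about the fixed x, y, z axes, in that order (R = Rz(yaw) Ry(pitch) Rx(roll)).
In Python, from station import ctrl gives the robot as it stands. The module is installed in compiled form; this text tells all that it offers.
- The arm moves only by the shell command python3 -m pendant 'ROWS' [FORCE]. ROWS is JSON, a list of rows, each an object of numbers: "rx", "ry", "rz": the turn, a rotation vector about the tool's x, y, z each as a share of 4 degrees, from -1 to 1; "tx", "ty", "tz": the shift along the tool's x, y, z each as a share of 0.04 m, from -1 to 1; "grip": the gripper command: -1 is fully open, 1 is shut, values between are in proportion. A call has 1 to 8 rows; each row shifts and turns the pose as measured when the row begins, along the tool's axes as they then stand; what a row does not reach is not made up. A row lasts 1/12 s, in which the tool goes at most 41.7 mm and 7.16 degrees, less where a joint would pass 70% of its speed; a pose out of reach is approached as far as the arm can. A call with a number of a shift or a turn outside -1 to 1 is refused whole. A call with a gripper value outside its range is refused whole. The fingers move at their own pace and stop on an object; FORCE is the grip in N (left out, the last holds). Time passes only in rows, so rows that do not move let the fingers close. It gives the time, the measured TCP pose, the force and the opening at its end, in the units of the state.
- ctrl.get_obs(): the state, without advancing time (a new reading comes with each control period).
- ctrl.camera(name): name is "side" or "top" or "wrist"; returns a dict with "pixels" (400x640x3 uint8, blue, green, red), "fx", "fy", "cx", "cy" (pixels), "world_from_camera" (4x4, takes a point from camera to world coordinates). Camera axes: x right, y up, looking along -z (the intrinsics and any distortion apply to the point x, -y, -z); pixel columns grow to the right and rows downward; lengths in m; the calibration is good to about 2 mm. A picture is of the moment at which its call begins. There is no depth.
- ctrl.hand_in(): hands the job in, once; it reports no verdict.
The state is a dict: "time_s": time; "qpos": joint angles; "joint_vel": joint speeds; "tau": joint torques, N m; "ee_pos": TCP position; "eef_rot": TCP orientation; "force": force on the tool from outside, world axes, zero at the start; "moment": the same for the moment, N m; "grip_width": finger opening in m.
Only numpy, scipy, OpenCV 4.12 (cv2) and the standard library are available. Lean on these libraries where they do the work, as an engineer would, in place of code of your own. Each camera call takes 0.05 s, during which the arm holds its last target.

## Working session

There is one attempt and no reset: what is moved stays moved. The work goes in short steps, Python scripts to look and compute and a shell command to move; the robot and the scene stay as the last step left them, time stands still between calls to the robot, and variables do not carry over. Pictures are saved under pics/ and viewed, and the job is handed in when it is done.

```bash
mkdir -p pics; python3 - <<'E'
from station import ctrl
import cv2
print(ctrl.get_obs())
for n in ("side","top","wrist"):
    c=ctrl.camera(n); cv2.imwrite(f"pics/{n}0.png",c["pixels"]); print(n,c["fx"],c["fy"],c["cx"],c["cy"],c["world_from_camera"],[k for k in c])
E
```

```text
{'time_s': 0.0, 'qpos': array([ 1.12444503e+00,  3.00457624e-01,  1.52160649e+00, -5.79533551e-05,
        1.32068776e+00, -6.66176503e-02]), 'joint_vel': array([-0.00097384, -0.00060203, -0.00021465, -0.000663  ,  0.00174861,
        0.00209379]), 'tau': array([-3.03644221e-03, -5.31812239e+01, -3.52721035e+01,  7.08875502e-02,
        2.44569022e-02, -7.80450205e-05]), 'ee_pos': array([0.20382242, 0.51066823, 0.30208291]), 'eef_rot': array([-3.14043227e+00, -2.11582571e-05,  2.76187337e+00]), 'force': array([-0.34071426,  1.18025311, -0.34395441]), 'moment': array([-0.00336783,  0.01074884, -0.0067125 ]), 'grip_width': 0.09400091238764344}
side 416.81740244818405 416.81740244818405 324.33901523972634 200.00249280083037 [[ 0.98859781  0.06449794 -0.13606757  0.4475854 ]
 [-0.14865253  0.56214724 -0.81356801 -0.61110483]
 [ 0.02401654  0.82451834  0.56532531  0.73967551]
 [ 0.          0.          0.          1.        ]] ['pixels', 'fx', 'fy', 'cx', 'cy', 'world_from_camera']
top 425.6743463686349 425.6743463686349 311.3693413418928 196.67877278542437 [[-0.11942636  0.96990218 -0.21219593  0.36310962]
 [-0.99283581 -0.11748262  0.0217917   0.34213811]
 [-0.00379352  0.21327822  0.97698414  1.2570689 ]
 [ 0.          0.          0.          1.        ]] ['pixels', 'fx', 'fy', 'cx', 'cy', 'world_from_camera']
wrist 303.52526080632964 303.52526080632964 317.85977758637466 202.64995189308686 [[ 3.70478392e-01 -8.99469410e-01 -2.31733771e-01  1.36451078e-01]
 [ 9.28841075e-01  3.58798960e-01  9.22906452e-02  5.37224380e-01]
 [ 1.33223863e-04 -2.49435535e-01  9.68391396e-01  3.83025963e-01]
 [ 0.00000000e+00  0.00000000e+00  0.00000000e+00  1.00000000e+00]] ['pixels', 'fx', 'fy', 'cx', 'cy', 'world_from_camera']
```

View pics/top0.png

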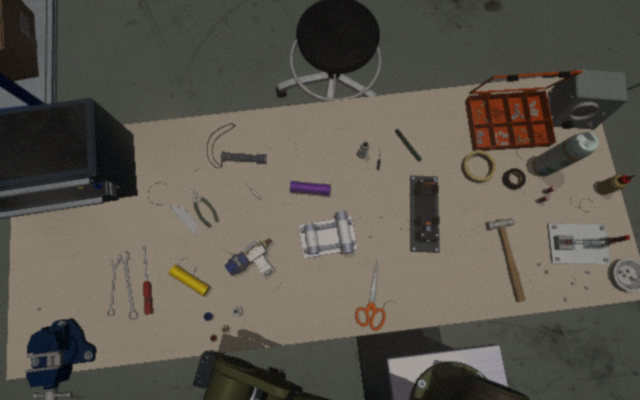

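View pics/side0.png

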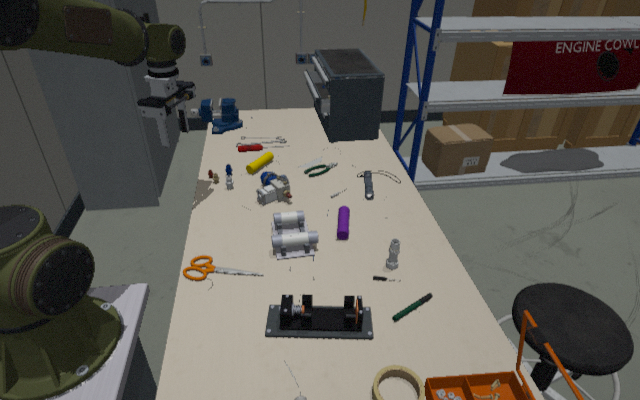

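View pics/wrist0.png

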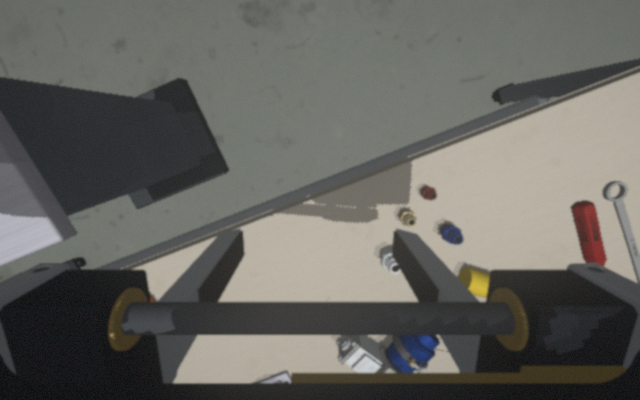

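Top: rack near (328,233), with the longer fuse on the right (343,232). Holder near (425,213), hex fitting near (363,150), purple decoy at (310,188), yellow at (189,280). I'll zoom in next.

```bash
python3 - <<'E'
import cv2,numpy as np
t=cv2.imread("pics/top0.png"); s=cv2.imread("pics/side0.png")
def z(im,x,y,w,h,k): return cv2.resize(im[y:y+h,x:x+w],None,fx=k,fy=k,interpolation=cv2.INTER_CUBIC)
f=lambda a:np.clip(a.astype(float)*1.6,0,255).astype('uint8')
cv2.imwrite("pics/tz.png",f(z(t,290,130,160,130,5)))
cv2.imwrite("pics/sz.png",f(z(s,255,195,160,150,4)) if 0 else f(z(s,255,200,160,145,4)))
E
```

```text
(no output)
```

View pics/tz.png

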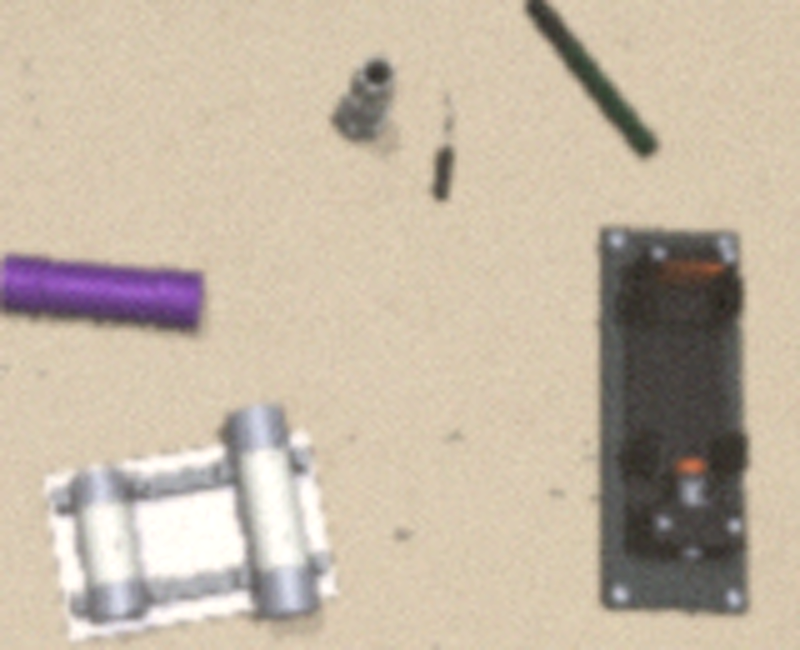

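View pics/sz.png

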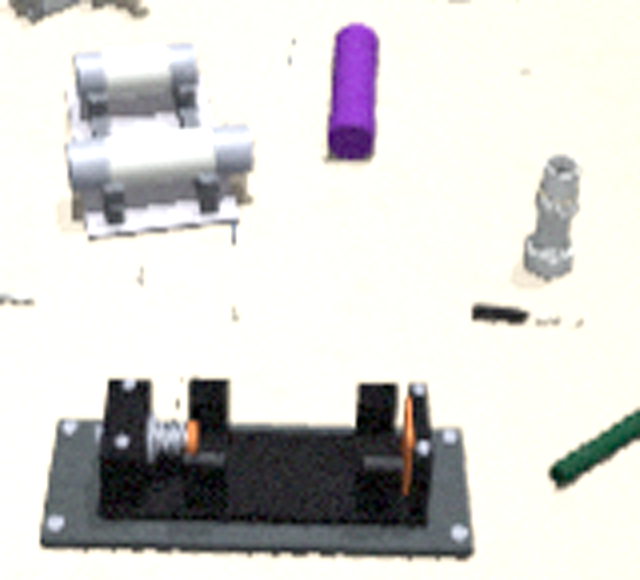

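```bash
cat > h.py <<'E'
import numpy as np,cv2
from station import ctrl
from scipy.spatial.transform import Rotation as R
def ray(c,u,v):
    M=np.array(c["world_from_camera"]); d=np.array([(u-c["cx"])/c["fx"],-(v-c["cy"])/c["fy"],-1.])
    return M[:3,3],M[:3,:3]@d
def onz(c,u,v,z):
    o,d=ray(c,u,v); return o+d*(z-o[2])/d[2]
def proj(c,p):
    M=np.array(c["world_from_camera"]); q=M[:3,:3].T@(np.array(p)-M[:3,3])
    return c["cx"]+c["fx"]*q[0]/-q[2], c["cy"]-c["fy"]*q[1]/-q[2]
def pose():
    o=ctrl.get_obs(); return o,R.from_euler('xyz',o["eef_rot"]).as_matrix()
E
python3 - <<'E'
from h import *
np.set_printoptions(precision=4,suppress=True)
t=ctrl.camera("top"); s=ctrl.camera("side")
T=lambda x,y,z:onz(t,290+x/5,130+y/5,z)
S=lambda x,y,z:onz(s,255+x/4,200+y/4,z)
print("base top"); P=[T(602,230,.008),T(738,233,.008),T(747,610,.008),T(602,606,.008)]
for p in P: print(p)
print(np.mean(P,0))
# side: BL(45,545)->at underside; top corners: (60,420),(465,425),(470,550)bottom,(42,543)
Q=[S(60,420,.008),S(467,425,.008),S(472,545,.008),S(41,540,.008)]
print("side");[print(p) for p in Q];print(np.mean(Q,0))
print("fuse top ends",T(258,412,.037),T(290,607,.037),"rack",[T(*q,.006) for q in((45,478),(305,435),(338,595),(72,637))])
print("fuse side ends",S(70,168,.037),S(250,145,.037))
print("hex",T(358,130,0),S(548,265,.0))
print("stop top edge T",T(692,262,.06),T(692,275,.06)," button", T(690,466,.041),S(193,437,.041))
print("orange stop side",S(407,398,.06))
E
```

```text
base top
[0.662  0.0084 0.008 ]
[ 0.6502 -0.073   0.008 ]
[ 0.4255 -0.0368  0.008 ]
[0.4379 0.0467 0.008 ]
[ 0.5439 -0.0137  0.008 ]
side
[0.439  0.0406 0.008 ]
[0.6673 0.0075 0.008 ]
[ 0.6502 -0.0725  0.008 ]
[ 0.4257 -0.0398  0.008 ]
[ 0.5456 -0.016   0.008 ]
fuse top ends [0.571  0.2332 0.037 ] [0.4569 0.2303 0.037 ] rack [array([0.5521, 0.3611, 0.006 ]), array([0.5592, 0.2045, 0.006 ]), array([0.4628, 0.1986, 0.006 ]), array([0.4572, 0.3561, 0.006 ])]
fuse side ends [0.4547 0.2254 0.037 ] [0.5735 0.2345 0.037 ]
hex [0.7451 0.1449 0.    ] [0.7534 0.1367 0.    ]
stop top edge T [ 0.6244 -0.0261  0.06  ] [ 0.6167 -0.0248  0.06  ]  button [ 0.5091 -0.0093  0.041 ] [ 0.5093 -0.0096  0.041 ]
orange stop side [ 0.6242 -0.0141  0.06  ]
```

```bash
python3 -m pendant '[{"rz":-0.88,"tx":-0.75,"ty":-0.5,"grip":-1},{"rz":-0.88,"tx":-0.75,"ty":-0.5,"grip":-1},{"rz":-0.88,"tx":-0.75,"ty":-0.5,"grip":-1},{"rz":-0.88,"tx":-0.75,"ty":-0.5,"grip":-1},{"rz":-0.88,"tx":-0.75,"ty":-0.5,"grip":-1},{"rz":-0.88,"tx":-0.75,"ty":-0.5,"grip":-1},{"rz":-0.88,"tx":-0.75,"ty":-0.5,"grip":-1}]'
cat > d.py <<'E'
# usage: d.py gx gy gz yaw slant_deg : wanted grasp point (world), fuse yaw deg, slant -> share needed in tool axes
from h import *
import sys
np.set_printoptions(precision=3,suppress=True)
g=np.array([float(a) for a in sys.argv[1:4]]); yaw,sl=[np.radians(float(a)) for a in sys.argv[4:6]]
o,M=pose()
W=R.from_euler('z',yaw).as_matrix()@R.from_euler('y',-sl).as_matrix()@np.diag([-1,1,-1.])
cur=o["ee_pos"]+M[:,2]*.078
fd=-M[:,0]
print("t",round(o["time_s"],2),"grasp",cur,"yaw",np.degrees(np.arctan2(fd[1],fd[0])),"slant",np.degrees(np.arcsin(fd[2])),"F",o["force"],"w",o["grip_width"])
rv=np.degrees(R.from_matrix(M.T@W).as_rotvec())
print("turn rows r:",rv/4, " TCP shift rows (tool axes):",M.T@((g-W[:,2]*.078)-o["ee_pos"])/.04)
E
python3 d.py .514 .231 .16 2.8 0
```

```text
t 0.25 grasp [0.204 0.511 0.224] yaw -21.764616866960132 slant -0.004210319929545712 F [ 0.815 -0.308 -0.83 ] w 0.09383493658259383
turn rows r: [-0.007 -0.003 -6.141]  TCP shift rows (tool axes): [-9.793 -3.619  1.611]$[0]: bad value
```

```bash
python3 -m pendant '[{"rx":0,"ry":0,"rz":-0.88,"tx":-0.75,"ty":-0.5,"tz":0,"grip":-1},{"rx":0,"ry":0,"rz":-0.88,"tx":-0.75,"ty":-0.5,"tz":0,"grip":-1},{"rx":0,"ry":0,"rz":-0.88,"tx":-0.75,"ty":-0.5,"tz":0,"grip":-1},{"rx":0,"ry":0,"rz":-0.88,"tx":-0.75,"ty":-0.5,"tz":0,"grip":-1},{"rx":0,"ry":0,"rz":-0.88,"tx":-0.75,"ty":-0.5,"tz":0,"grip":-1},{"rx":0,"ry":0,"rz":-0.88,"tx":-0.75,"ty":-0.5,"tz":0,"grip":-1},{"rx":0,"ry":0,"rz":-0.88,"tx":-0.75,"ty":-0.5,"tz":0,"grip":-1}]'
python3 d.py .514 .231 .16 2.8 0
```

```text
time_s: 0.83
ee_pos: [0.3838, 0.3309, 0.3016]
eef_rot: [-3.141, -0.001, -3.065]
force: [-0.3, 0.8, -0.0]
grip_width: 0.0943
t 0.83 grasp [0.384 0.331 0.224] yaw 4.411521952730623 slant -0.06710727082475945 F [-0.269  0.769 -0.027] w 0.09425550424542527
turn rows r: [-0.007 -0.017  0.403]  TCP shift rows (tool axes): [-3.056 -2.739  1.588]
```

```bash
python3 -m pendant '[{"rx":0,"ry":0,"rz":0.1,"tx":-0.65,"ty":-0.58,"tz":0.1,"grip":-1},{"rx":0,"ry":0,"rz":0.1,"tx":-0.65,"ty":-0.58,"tz":0.1,"grip":-1},{"rx":0,"ry":0,"rz":0.1,"tx":-0.65,"ty":-0.58,"tz":0.1,"grip":-1},{"rx":0,"ry":0,"rz":0.1,"tx":-0.65,"ty":-0.58,"tz":0.1,"grip":-1},{"rx":0,"ry":0,"rz":0,"tx":-0.4,"ty":-0.4,"tz":0.1,"grip":-1},{"rx":0,"ry":0,"rz":0,"tx":0,"ty":0,"tz":0,"grip":-1}]'
python3 d.py .514 .231 .16 2.8 0
python3 - <<'E'
from h import *
c=ctrl.camera("wrist"); cv2.imwrite("pics/w1.png",c["pixels"])
np.save("w1.npy",c["world_from_camera"])
E
```

```text
time_s: 1.33
ee_pos: [0.5202, 0.2199, 0.2805]
eef_rot: [-3.141, -0.0, -3.094]
force: [-0.8, 0.1, -0.0]
grip_width: 0.0935
t 1.33 grasp [0.52  0.22  0.203] yaw 2.7461683384047095 slant -0.006342883503449377 F [-0.824  0.067 -0.017] w 0.09349038472878478
turn rows r: [-0.007 -0.002 -0.013]  TCP shift rows (tool axes): [0.141 0.286 1.064]
```

View pics/w1.png

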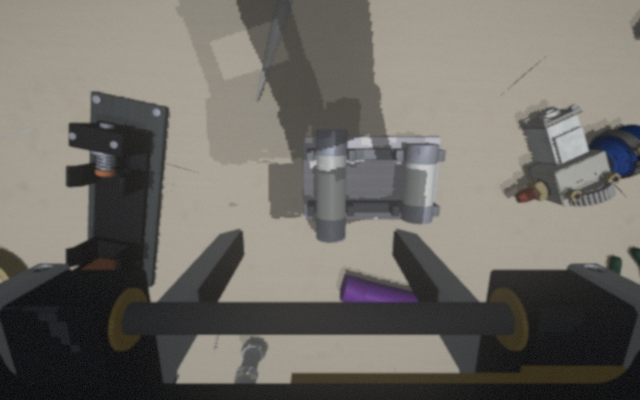

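Wrist view shows the long fuse from (330,130) to (331,240), the holder at left, (95,95)–(165,105) being its robot-side edge.

```bash
python3 - <<'E'
import cv2,numpy as np
t=cv2.imread("pics/w1.png")
def z(x,y,w,h,k): return np.clip(cv2.resize(t[y:y+h,x:x+w],None,fx=k,fy=k,interpolation=cv2.INTER_CUBIC).astype(float)*1.8,0,255).astype('uint8')
cv2.imwrite("pics/w1a.png",z(295,120,150,130,4)); cv2.imwrite("pics/w1b.png",z(55,85,125,190,3))
E
```

```text
(no output)
```

View pics/w1a.png

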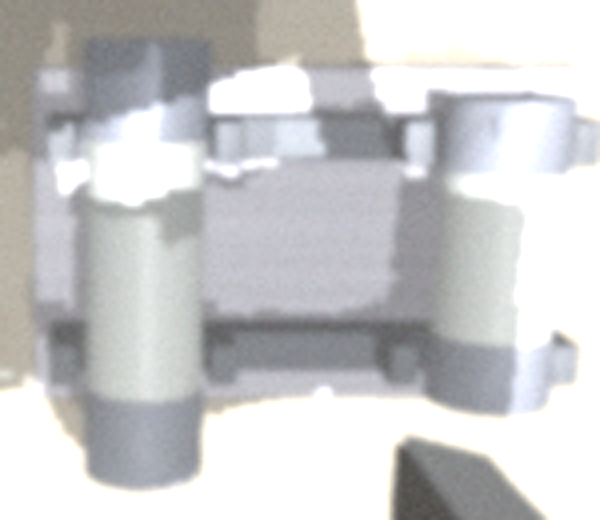

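View pics/w1b.png

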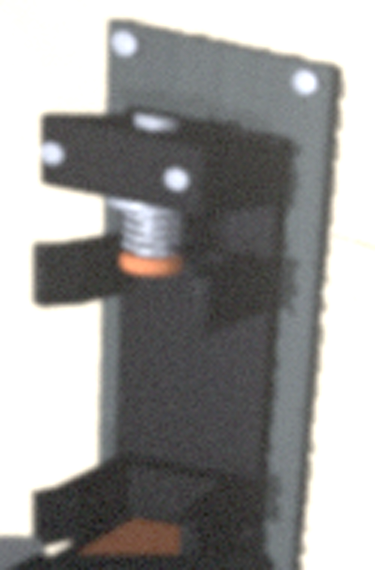

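```bash
python3 - <<'E'
from h import *
np.set_printoptions(precision=4,suppress=True)
c=ctrl.camera("wrist"); print(c["world_from_camera"][:3,3])
A=lambda x,y,z:onz(c,295+x/4,120+y/4,z)
a,b=A(146,142,.0535),A(144,402,.0535); print(a,b,(a+b)/2,np.linalg.norm(a-b),np.degrees(np.arctan2(*(b-a)[1::-1])))
print("rack",[A(*q,.006) for q in((38,70),(38,398))])
B=lambda x,y,z:onz(c,55+x/3,85+y/3,z)
print("screws robot side",B(123,43,.009),B(305,82,.009),"corners",B(110,22,.008),B(340,68,.008), B(302,560,.008))
print("button far edge at z50",B(152,258,.05),"block inner face top edge",B(120,200,.058),B(175,208,.058))
E
```

```text
[0.4467 0.2172 0.3618]
[0.4764 0.2327 0.0535] [0.545  0.2363 0.0535] [0.5107 0.2345 0.0535] 0.06873754021270836 2.977033362502816
rack [array([0.462 , 0.2029, 0.006 ]), array([0.5604, 0.2066, 0.006 ])]
screws robot side [ 0.4318 -0.0281  0.009 ] [0.4424 0.0375 0.009 ] corners [ 0.4246 -0.0326  0.008 ] [0.4368 0.0504 0.008 ] [0.6388 0.0193 0.008 ]
button far edge at z50 [0.5038 0.0009 0.05  ] block inner face top edge [ 0.4835 -0.0016  0.058 ] [0.4853 0.0162 0.058 ]
```

```bash
python3 d.py .512 .233 .1 3 0; python3 -m pendant '[{"rx":0,"ry":0,"rz":-0.06,"tx":0.18,"ty":0.34,"tz":0.7,"grip":-1},{"rx":0,"ry":0,"rz":0,"tx":0,"ty":0,"tz":0.8,"grip":-1},{"rx":0,"ry":0,"rz":0,"tx":0,"ty":0,"tz":0.8,"grip":-1},{"rx":0,"ry":0,"rz":0,"tx":0,"ty":0,"tz":0,"grip":-1}]'; python3 d.py .512 .233 .037 3 0
python3 - <<'E'
from h import *
c=ctrl.camera("wrist"); cv2.imwrite("pics/w2.png",c["pixels"])
E
```

```text
t 1.43 grasp [0.518 0.222 0.203] yaw 2.8423201863204772 slant 0.005339987402467235 F [-0.043  0.69   0.016] w 0.09433225317731996
turn rows r: [ 0.003  0.001 -0.039]  TCP shift rows (tool axes): [0.142 0.277 2.583]
time_s: 1.77
ee_pos: [0.5076, 0.24, 0.1898]
eef_rot: [3.139, 0.006, -3.084]
force: [-0.1, -0.4, -1.2]
grip_width: 0.0936
t 1.77 grasp [0.508 0.24  0.112] yaw 3.293158558092133 slant 0.33455761008484763 F [-0.124 -0.385 -1.216] w 0.09360850742324647
turn rows r: [0.042 0.084 0.073]  TCP shift rows (tool axes): [-0.09  -0.187  1.869]
```

View pics/w2.png

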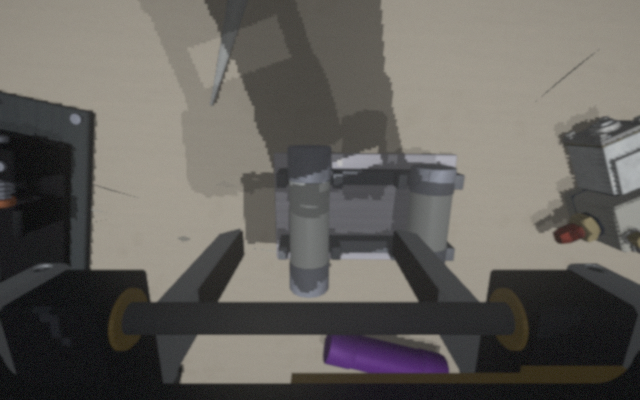

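```bash
python3 - <<'E'
from h import *
np.set_printoptions(precision=4,suppress=True)
c=ctrl.camera("wrist"); cv2.imwrite("pics/w2b.png",c["pixels"])
t=c["pixels"]
cv2.imwrite("pics/w2z.png",np.clip(cv2.resize(t[135:305,265:365],None,fx=3.5,fy=3.5,interpolation=cv2.INTER_CUBIC).astype(float)*2,0,255).astype('uint8'))
E
python3 d.py .512 .233 .037 3 0
```

```text
t 1.87 grasp [0.511 0.241 0.117] yaw 3.2851125831425287 slant 0.7106553448222417 F [0.648 0.087 1.397] w 0.09419867757701218
turn rows r: [0.071 0.177 0.072]  TCP shift rows (tool axes): [-0.025 -0.198  2.007]
```

View pics/w2z.png

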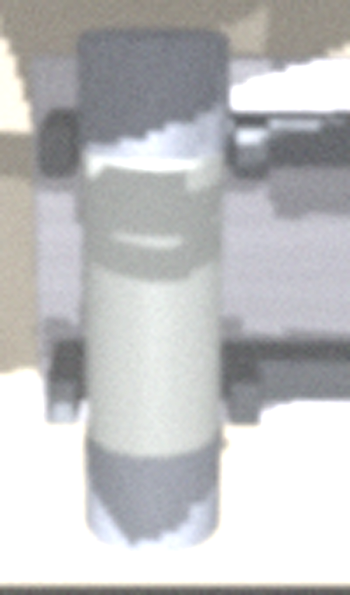

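```bash
python3 - <<'E'
from h import *
np.set_printoptions(precision=4,suppress=True)
c=ctrl.camera("wrist")
A=lambda x,y,z:onz(c,265+x/3.5,135+y/3.5,z)
a,b=A(152,157,.0535),A(153,455,.0535); print(a,b,(a+b)/2,np.linalg.norm(a-b))
a,b=A(84,300,.037),A(220,300,.037); print((a+b)/2,np.linalg.norm(a-b))
E
python3 d.py .512 .233 .037 3 0
```

```text
[0.479  0.2323 0.0535] [0.5483 0.2359 0.0535] [0.5136 0.2341 0.0535] 0.0693138292291707
[0.5165 0.2337 0.037 ] 0.03211544693779153
t 1.92 grasp [0.511 0.241 0.119] yaw 3.2586041910383208 slant 0.8422655023999068 F [-0.021  0.415  0.512] w 0.09395264197940653
turn rows r: [0.081 0.21  0.065]  TCP shift rows (tool axes): [-0.003 -0.195  2.037]
```

```bash
python3 -m pendant '[{"rx":0.08,"ry":0.2,"rz":0.06,"tx":-0.05,"ty":-0.18,"tz":0.5,"grip":-1},{"rx":0,"ry":0,"rz":0,"tx":0,"ty":0,"tz":0.5,"grip":-1},{"rx":0,"ry":0,"rz":0,"tx":0,"ty":0,"tz":0.5,"grip":-1},{"rx":0,"ry":0,"rz":0,"tx":0,"ty":0,"tz":0.1,"grip":-1},{"rx":0,"ry":0,"rz":0,"tx":0,"ty":0,"tz":0,"grip":-1},{"rx":0,"ry":0,"rz":0,"tx":0,"ty":0,"tz":0,"grip":-1}]'; python3 d.py .513 .234 .037 3 0
```

```text
time_s: 2.42
ee_pos: [0.5174, 0.2365, 0.1457]
eef_rot: [3.135, 0.02, -3.087]
force: [0.0, -0.5, -1.2]
grip_width: 0.0938
t 2.42 grasp [0.519 0.237 0.068] yaw 3.113386334273545 slant 1.1318477747383828 F [ 0.018 -0.487 -1.245] w 0.09380163636047736
turn rows r: [0.089 0.283 0.029]  TCP shift rows (tool axes): [ 0.128 -0.061  0.764]
```

```bash
python3 -m pendant '[{"rx":0.09,"ry":0.3,"rz":0.03,"tx":0.13,"ty":-0.06,"tz":0.2,"grip":-1},{"rx":0,"ry":0,"rz":0,"tx":0,"ty":0,"tz":0.2,"grip":-1},{"rx":0,"ry":0,"rz":0,"tx":0,"ty":0,"tz":0,"grip":-1}]'; python3 d.py .513 .234 .037 3 0
```

```text
time_s: 2.67
ee_pos: [0.5132, 0.2344, 0.1327]
eef_rot: [3.14, 0.003, -3.089]
force: [-0.0, -1.5, -0.5]
grip_width: 0.094
t 2.67 grasp [0.513 0.235 0.055] yaw 3.0003325065279265 slant 0.14933729196876488 F [-0.018 -1.484 -0.499] w 0.0940221874586806
turn rows r: [0.019 0.037 0.   ]  TCP shift rows (tool axes): [ 0.008 -0.01   0.443]
```

```bash
python3 -m pendant '[{"rx":0.02,"ry":0.04,"rz":0,"tx":0.01,"ty":-0.01,"tz":0.4,"grip":-1},{"rx":0,"ry":0,"rz":0,"tx":0,"ty":0,"tz":0,"grip":-1},{"rx":0,"ry":0,"rz":0,"tx":0,"ty":0,"tz":0,"grip":-1}]'; python3 d.py .513 .234 .037 3 0
```

```text
time_s: 2.92
ee_pos: [0.5133, 0.2342, 0.1174]
eef_rot: [3.141, 0.001, -3.089]
force: [0.2, -0.7, 0.7]
grip_width: 0.0942
t 2.92 grasp [0.513 0.234 0.039] yaw 2.9980984734635885 slant 0.05132268930944892 F [ 0.238 -0.65   0.726] w 0.09415270815644107
turn rows r: [ 0.004  0.013 -0.   ]  TCP shift rows (tool axes): [ 0.007 -0.003  0.061]
```

```bash
python3 -m pendant '[{"rx":0,"ry":0,"rz":0,"tx":0,"ty":0,"tz":0.05,"grip":0.2},{"rx":0,"ry":0,"rz":0,"tx":0,"ty":0,"tz":0,"grip":0.2},{"rx":0,"ry":0,"rz":0,"tx":0,"ty":0,"tz":0,"grip":0.2},{"rx":0,"ry":0,"rz":0,"tx":0,"ty":0,"tz":0,"grip":1},{"rx":0,"ry":0,"rz":0,"tx":0,"ty":0,"tz":0,"grip":1},{"rx":0,"ry":0,"rz":0,"tx":0,"ty":0,"tz":0,"grip":1},{"rx":0,"ry":0,"rz":0,"tx":0,"ty":0,"tz":0,"grip":1},{"rx":0,"ry":0,"rz":0,"tx":0,"ty":0,"tz":0,"grip":1}]' 40; python3 d.py .513 .234 .037 3 0
```

```text
time_s: 3.58
ee_pos: [0.5141, 0.2345, 0.118]
eef_rot: [3.14, 0.004, -3.089]
force: [-1.6, -0.6, -0.7]
grip_width: 0.0444
t 3.58 grasp [0.514 0.235 0.04 ] yaw 2.9982309881799405 slant 0.21937254006407203 F [-1.554 -0.575 -0.686] w 0.04437795470097918
turn rows r: [ 0.018  0.055 -0.   ]  TCP shift rows (tool axes): [ 0.028 -0.011  0.076]
```

```bash
python3 -m pendant '[{"rx":0.02,"ry":0.05,"rz":0,"tx":0.02,"ty":-0.01,"tz":0.08,"grip":1},{"rx":0,"ry":0,"rz":0,"tx":0,"ty":0,"tz":0,"grip":1},{"rx":0,"ry":0,"rz":0,"tx":0,"ty":0,"tz":0,"grip":1},{"rx":0,"ry":0,"rz":0,"tx":0,"ty":0,"tz":0,"grip":1},{"rx":0,"ry":0,"rz":0,"tx":0,"ty":0,"tz":0,"grip":1},{"rx":0,"ry":0,"rz":0,"tx":0,"ty":0,"tz":0,"grip":1}]' 40; python3 d.py .513 .234 .037 3 0
```

```text
time_s: 4.08
ee_pos: [0.5133, 0.234, 0.1145]
eef_rot: [-3.141, 0.0, -3.089]
force: [-0.3, -0.7, 0.5]
grip_width: 0.031
t 4.08 grasp [0.513 0.234 0.037] yaw 2.9994639731292403 slant 0.005049837365650696 F [-0.296 -0.736  0.475] w 0.030990509640581202
turn rows r: [-0.005  0.001 -0.   ]  TCP shift rows (tool axes): [ 0.007  0.    -0.011]
```

```bash
python3 -m pendant '[{"rx":0,"ry":0,"rz":0,"tx":0,"ty":0,"tz":-0.3,"grip":1},{"rx":0,"ry":0,"rz":0,"tx":0,"ty":0,"tz":-0.6,"grip":1},{"rx":0,"ry":0,"rz":0,"tx":0,"ty":0,"tz":-0.7,"grip":1},{"rx":0,"ry":0,"rz":0,"tx":0,"ty":0,"tz":-0.7,"grip":1},{"rx":0,"ry":0,"rz":0,"tx":0,"ty":0,"tz":-0.4,"grip":1},{"rx":0,"ry":0,"rz":0,"tx":0,"ty":0,"tz":0,"grip":1},{"rx":0,"ry":0,"rz":0,"tx":0,"ty":0,"tz":0,"grip":1}]'; python3 d.py .53 -.01 .16 -8.7 0
python3 - <<'E'
from h import *
for n in("wrist","side"):
    c=ctrl.camera(n); cv2.imwrite(f"pics/{n}3.png",c["pixels"])
E
```

```text
time_s: 4.67
ee_pos: [0.5118, 0.2335, 0.2288]
eef_rot: [-3.14, -0.005, -3.089]
force: [-0.4, 0.3, -3.4]
grip_width: 0.0312
t 4.67 grasp [0.511 0.233 0.151] yaw 3.0005800668280864 slant -0.266245730646902 F [-0.372  0.327 -3.409] w 0.03120560876510711
turn rows r: [-0.032 -0.064  2.925]  TCP shift rows (tool axes): [-0.136 -6.104 -0.219]
```

View pics/wrist3.png

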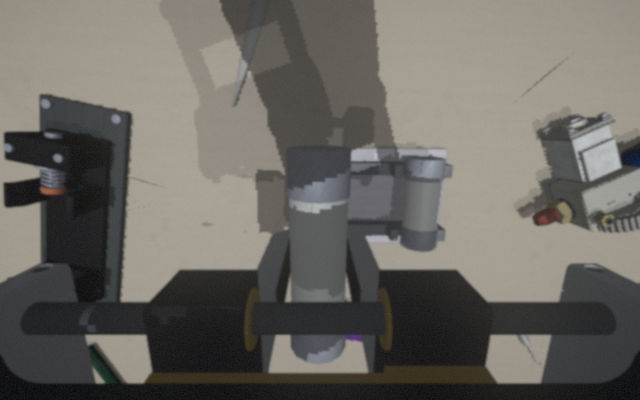

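```bash
python3 -m pendant '[{"rx":0,"ry":0,"rz":0.6,"tx":0,"ty":-0.7,"tz":-0.2,"grip":1},{"rx":0,"ry":0,"rz":0.6,"tx":0,"ty":-0.7,"tz":-0.2,"grip":1},{"rx":0,"ry":0,"rz":0.6,"tx":0.2,"ty":-0.7,"tz":-0.2,"grip":1},{"rx":0,"ry":0,"rz":0.6,"tx":0.2,"ty":-0.6,"tz":-0.1,"grip":1},{"rx":0,"ry":0,"rz":0.4,"tx":0,"ty":-0.3,"tz":0,"grip":1},{"rx":0,"ry":0,"rz":0,"tx":0,"ty":0,"tz":0,"grip":1},{"rx":0,"ry":0,"rz":0,"tx":0,"ty":0,"tz":0,"grip":1}]'; python3 d.py .53 -.01 .16 -8.7 0
python3 - <<'E'
from h import *
ctrl.camera("top")
c=ctrl.camera("wrist"); cv2.imwrite("pics/w4.png",c["pixels"]); np.save("w4.npy",c["world_from_camera"])
E
```

```text
time_s: 5.35
ee_pos: [0.4901, 0.11, 0.2474]
eef_rot: [-3.132, -0.021, 2.991]
force: [0.2, 1.3, -1.6]
grip_width: 0.031
t 5.35 grasp [0.488 0.11  0.169] yaw -8.601206326255364 slant -1.188707115033199 F [ 0.223  1.301 -1.609] w 0.031009951994471388
turn rows r: [-0.133 -0.297  0.026]  TCP shift rows (tool axes): [-1.44  -2.815  0.231]
```

View pics/w4.png

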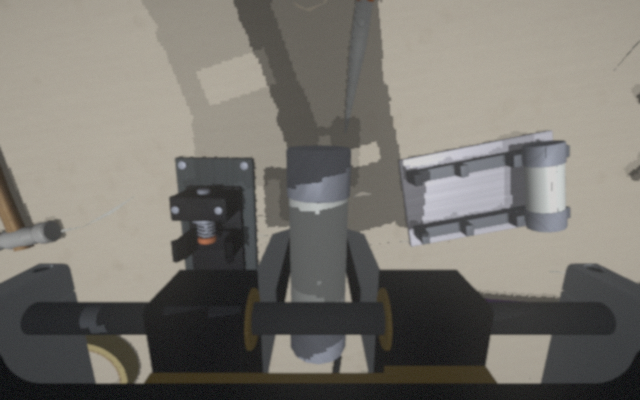

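```bash
python3 - <<'E'
from h import *
c=ctrl.camera("wrist");t=c["pixels"]; cv2.imwrite("pics/w5.png",t)
print(c["world_from_camera"]-np.load("w4.npy"))
cv2.imwrite("pics/w5z.png",np.clip(cv2.resize(t[145:275,160:270],None,fx=4.5,fy=4.5,interpolation=cv2.INTER_CUBIC).astype(float)*2,0,255).astype('uint8'))
E
```

```text
[[-7.64200210e-04 -2.72440562e-05 -3.85349225e-04  8.93602664e-05]
 [ 1.15890213e-04 -7.20213594e-04 -2.88436485e-04  3.68988023e-04]
 [ 1.68843226e-04 -3.32525390e-04 -7.69827827e-05  1.64849703e-04]
 [ 0.00000000e+00  0.00000000e+00  0.00000000e+00  0.00000000e+00]]
```

View pics/w5z.png

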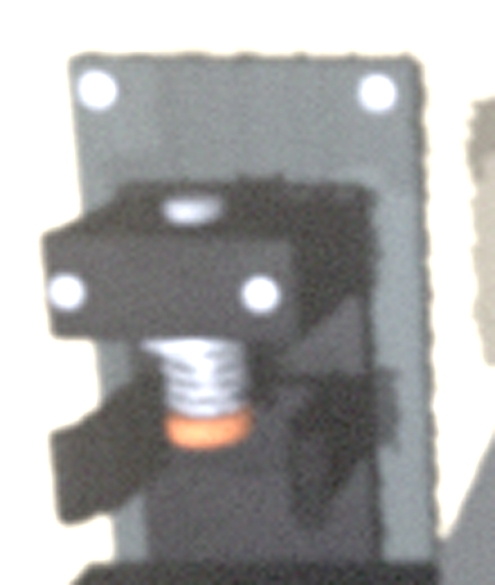

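```bash
python3 - <<'E'
from h import *
np.set_printoptions(precision=4,suppress=True)
c=ctrl.camera("wrist"); print(c["world_from_camera"][:3,3])
B=lambda x,y,z:onz(c,160+x/4.5,145+y/4.5,z)
a,b=B(70,58,.008),B(417,58,.008); m=(a+b)/2; d=a-b; print(a,b,np.linalg.norm(d),m)
e=B(438,560,.008)-b; print("right edge",np.degrees(np.arctan2(e[1],e[0]))); e=B(118,560,.008)-a; print("left edge",np.degrees(np.arctan2(e[1],e[0])))
y=np.radians(-8.8); u=np.array([np.cos(y),np.sin(y),0]); v=np.array([-u[1],u[0],0])
O=m+.115*u; print("origin",O)
for n,p in dict(sL=(98,91,.009),sR=(378,93,.009),blk1=(45,237,.058),blk2=(298,240,.058),in1=(55,338,.058),in2=(305,328,.058),blkscrewL=(66,293,.059),blkscrewR=(261,295,.059),butL=(165,425,.041),butR=(250,425,.041),butbot=(207,446,.05),butmid=(207,428,.05)).items():
    q=B(*p); print(n,q,"along",(q-O)@u,"across",(q-O)@v)
E
```

```text
[0.4203 0.1218 0.3299]
[ 0.4252 -0.0336  0.008 ] [0.4372 0.0472 0.008 ] 0.08165260361342278 [0.4312 0.0068 0.008 ]
right edge -8.892549225964087
left edge -9.138764551633397
origin [ 0.5448 -0.0108  0.008 ]
sL [ 0.4337 -0.0285  0.009 ] along -0.10715173501607236 across -0.034525176721904735
sR [0.4438 0.0367 0.009 ] along -0.10711413111171543 across 0.03150253672684418
blk1 [ 0.4591 -0.0238  0.058 ] along -0.0827643192333194 across -0.025952859292905396
blk2 [0.4672 0.0274 0.058 ] along -0.08252083295636634 across 0.025897326302203625
in1 [ 0.4803 -0.0273  0.058 ] along -0.061235847084061566 across -0.026161857741883524
in2 [0.4858 0.0248 0.058 ] along -0.06381829587376965 across 0.026157701754295416
blkscrewL [ 0.471 -0.022  0.059] along -0.07121243167147742 across -0.022366497854328544
blkscrewR [0.4773 0.0177 0.059 ] along -0.07109912087157753 across 0.017845790354135777
butL [ 0.5075 -0.0173  0.041 ] along -0.03593417772504184 across -0.012141972899953099
butR [0.5102 0.0016 0.041 ] along -0.0360986282928766 across 0.006997280095176598
butbot [ 0.5108 -0.005   0.05  ] along -0.03450621620425836 across 0.0005051031848133259
butmid [ 0.5067 -0.0041  0.05  ] along -0.03866815425615893 across 0.0008351573973826298
```

```bash
python3 - <<'E'
from h import *
np.set_printoptions(precision=4,suppress=True)
c=ctrl.camera("wrist"); o,M=pose(); g=o["ee_pos"]+.078*M[:,2]
t=c["pixels"].astype(int)
print([tuple(t[r,318]) for r in range(196,214)])
for v in (150,205,207): 
    C,d=ray(c,318,v); up=-M[:,2]; h=.0165
    k=((g+up*h-C)@up)/(d@up); p=C+k*d; print(v,M.T@(p-g))
cv2.imwrite("pics/w5f.png",np.clip(cv2.resize(c["pixels"][140:370,270:370],None,fx=2.5,fy=2.5).astype(float)*2,0,255).astype('uint8'))
E
python3 d.py .5728 -.0172 .10 -9 20
```

```text
[(np.int64(150), np.int64(138), np.int64(136)), (np.int64(150), np.int64(138), np.int64(135)), (np.int64(146), np.int64(134), np.int64(131)), (np.int64(146), np.int64(134), np.int64(129)), (np.int64(146), np.int64(134), np.int64(131)), (np.int64(144), np.int64(133), np.int64(129)), (np.int64(147), np.int64(140), np.int64(136)), (np.int64(165), np.int64(163), np.int64(159)), (np.int64(180), np.int64(181), np.int64(176)), (np.int64(188), np.int64(189), np.int64(186)), (np.int64(188), np.int64(189), np.int64(186)), (np.int64(188), np.int64(189), np.int64(186)), (np.int64(187), np.int64(188), np.int64(184)), (np.int64(191), np.int64(191), np.int64(188)), (np.int64(187), np.int64(188), np.int64(185)), (np.int64(184), np.int64(186), np.int64(183)), (np.int64(173), np.int64(175), np.int64(171)), (np.int64(144), np.int64(146), np.int64(144))]
150 [ 0.061  -0.0001 -0.0165]
205 [ 0.0347 -0.0001 -0.0165]
207 [ 0.0337 -0.0001 -0.0165]
t 5.6 grasp [0.489 0.111 0.17 ] yaw -8.49426369702548 slant -1.1354077229227508 F [-0.524  0.94  -2.713] w 0.031756916624185796
turn rows r: [-0.106 -5.283  0.149]  TCP shift rows (tool axes): [-1.882 -2.843  1.854]
```

View pics/w5f.png

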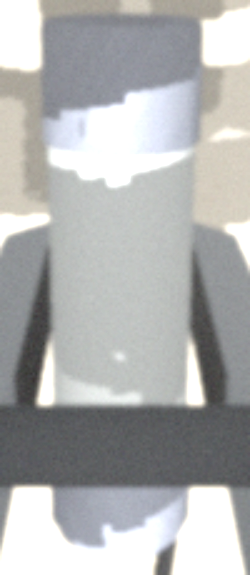

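```bash
python3 -m pendant '[{"rx":0,"ry":-0.9,"rz":0.1,"tx":-0.1,"ty":-0.6,"tz":0,"grip":1},{"rx":0,"ry":-0.9,"rz":0.05,"tx":-0.2,"ty":-0.6,"tz":0,"grip":1},{"rx":0,"ry":-0.9,"rz":0,"tx":-0.3,"ty":-0.6,"tz":0,"grip":1},{"rx":0,"ry":-0.9,"rz":0,"tx":-0.3,"ty":-0.5,"tz":0,"grip":1},{"rx":0,"ry":-0.8,"rz":0,"tx":-0.3,"ty":-0.2,"tz":0,"grip":1},{"rx":0,"ry":-0.5,"rz":0,"tx":-0.1,"ty":0,"tz":0,"grip":1},{"rx":0,"ry":0,"rz":0,"tx":0,"ty":0,"tz":0,"grip":1},{"rx":0,"ry":0,"rz":0,"tx":0,"ty":0,"tz":0,"grip":1}]'; python3 d.py .5736 -.0174 .12 -9 21
```

```text
time_s: 6.27
ee_pos: [0.5278, 0.0045, 0.2554]
eef_rot: [-3.131, 0.335, 2.997]
force: [-0.4, 0.7, -2.5]
grip_width: 0.0311
t 6.27 grasp [ 0.553 -0.     0.182] yaw -8.307347869074626 slant 19.166836510503927 F [-0.375  0.66  -2.534] w 0.03111454825042306
turn rows r: [-0.097 -0.457  0.165]  TCP shift rows (tool axes): [ 0.028 -0.35   1.65 ]
```

```bash
python3 -m pendant '[{"rx":-0.1,"ry":-0.45,"rz":0.16,"tx":0.03,"ty":-0.35,"tz":0.4,"grip":1},{"rx":0,"ry":0,"rz":0,"tx":0,"ty":0,"tz":0.5,"grip":1},{"rx":0,"ry":0,"rz":0,"tx":0,"ty":0,"tz":0.5,"grip":1},{"rx":0,"ry":0,"rz":0,"tx":0,"ty":0,"tz":0.2,"grip":1},{"rx":0,"ry":0,"rz":0,"tx":0,"ty":0,"tz":0,"grip":1},{"rx":0,"ry":0,"rz":0,"tx":0,"ty":0,"tz":0,"grip":1}]'; python3 d.py .5736 -.0174 .12 -9 21
python3 - <<'E'
from h import *
for n in("wrist","side","top"):
    c=ctrl.camera(n); cv2.imwrite(f"pics/{n}6.png",c["pixels"])
s=cv2.imread("pics/side6.png"); f=lambda a:np.clip(a.astype(float)*1.8,0,255).astype('uint8')
cv2.imwrite("pics/side6z.png",f(cv2.resize(s[200:350,220:420],None,fx=4,fy=4,interpolation=cv2.INTER_CUBIC)))
E
```

```text
time_s: 6.77
ee_pos: [0.5472, -0.0094, 0.1933]
eef_rot: [3.14, 0.361, 2.99]
force: [-0.1, -0.7, -1.8]
grip_width: 0.0311
t 6.77 grasp [ 0.574 -0.014  0.12 ] yaw -8.688796324783484 slant 20.659391431637445 F [-0.113 -0.666 -1.757] w 0.03114226865347634
turn rows r: [ 0.045 -0.085  0.073]  TCP shift rows (tool axes): [ 0.02  -0.093  0.006]
```

View pics/side6z.png

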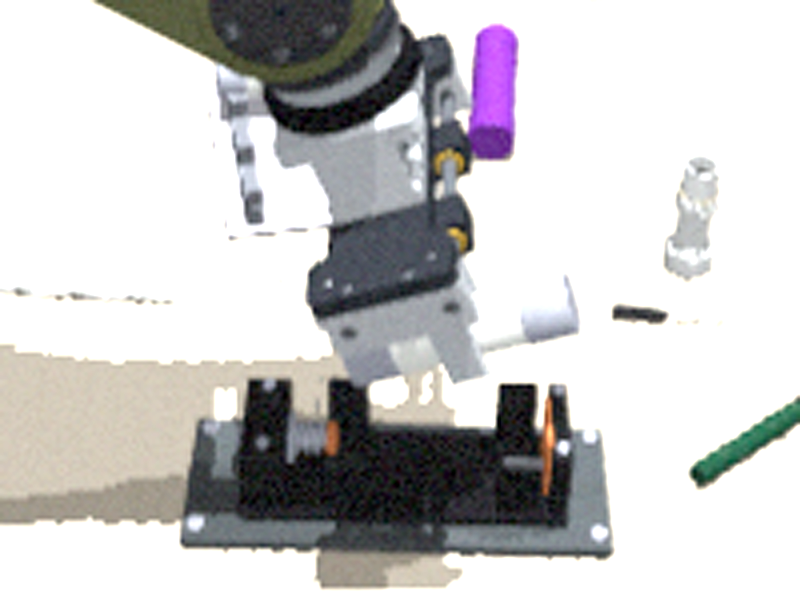

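View pics/wrist6.png

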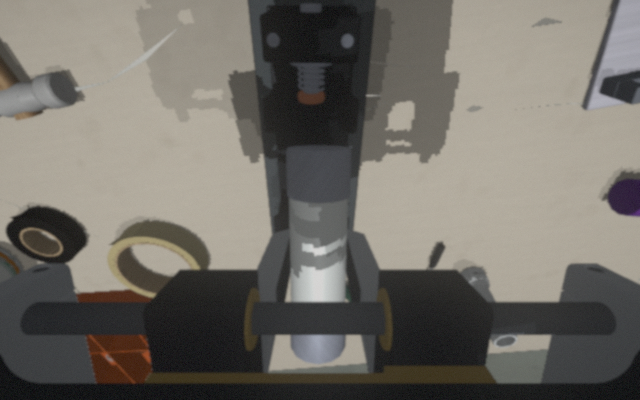

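```bash
python3 - <<'E'
from h import *
np.set_printoptions(precision=4,suppress=True)
c=ctrl.camera("wrist"); o,M=pose(); g=o["ee_pos"]+.078*M[:,2]; t=c["pixels"]
cv2.imwrite("pics/w6z.png",np.clip(cv2.resize(t[0:130,240:390],None,fx=5,fy=4.6).astype(float)*2.2,0,255).astype('uint8'))
print(c["world_from_camera"][:3,3],g)
E
```

```text
[0.4515 0.0045 0.2442] [ 0.5748 -0.0138  0.1215]
```

View pics/w6z.png

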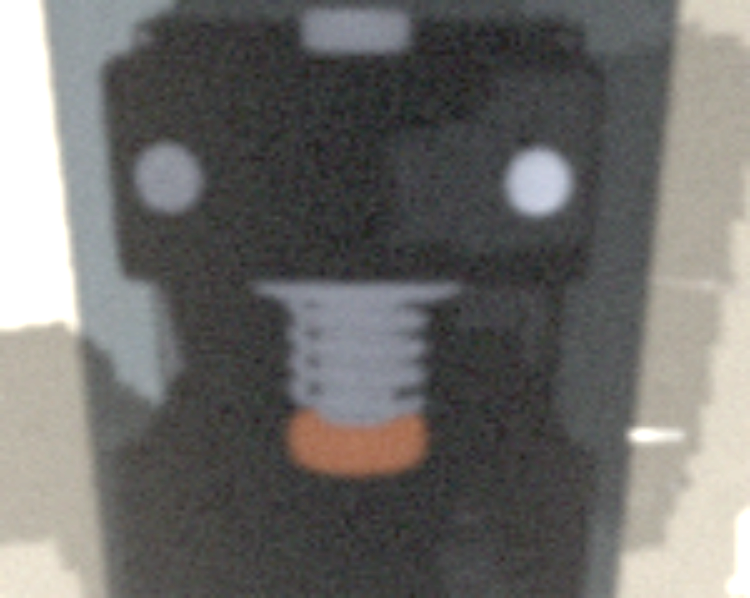

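```bash
python3 - <<'E'
from h import *
np.set_printoptions(precision=4,suppress=True)
c=ctrl.camera("wrist"); o,M=pose(); g=o["ee_pos"]+.078*M[:,2]
B=lambda x,y,z:onz(c,240+x/5,y/4.6,z)
f=-M[:,0].copy(); f[2]=0; f/=np.linalg.norm(f); n=np.array([-f[1],f[0],0])
rel=lambda p:((p-g)@f*1e3,(p-g)@n*1e3)
for k,p in dict(s1=(168,177,.0585),s2=(540,181,.0585),in1=(128,278,.058),in2=(590,278,.058),bL=(288,435,.041),bR=(428,435,.041),bface=(358,474,.0475),L1=(50,60,.008),L2=(105,560,.008),R1=(675,60,.008),R2=(615,590,.008)).items():
    q=B(*p); print(k,q,rel(q))
o_=lambda a,b:np.degrees(np.arctan2(*(B(*b)-B(*a))[1::-1]))
print(o_((50,60,.008),(105,560,.008)),o_((675,60,.008),(615,590,.008)), o_((168,177,.0585),(540,181,.0585))-90)
E
python3 d.py .5736 -.0174 .12 -9 21
```

```text
s1 [ 0.4701 -0.0222  0.0585] (np.float64(-102.29336902201744), np.float64(-24.05531835251256))
s2 [0.4766 0.0177 0.0585] (np.float64(-101.89695954850762), np.float64(16.295287378578443))
in1 [ 0.4801 -0.0293  0.058 ] (np.float64(-91.25504066151915), np.float64(-29.54583062896335))
in2 [0.488  0.0223 0.058 ] (np.float64(-91.27597687430915), np.float64(22.60238402163137))
bL [ 0.5059 -0.0168  0.041 ] (np.float64(-67.64442276201099), np.float64(-13.26995781592737))
bR [0.5087 0.0014 0.041 ] (np.float64(-67.64734160846832), np.float64(5.070866324178542))
bface [ 0.5108 -0.0082  0.0475] (np.float64(-64.12559399689717), np.float64(-4.045671080088706))
L1 [ 0.4582 -0.0413  0.008 ] (np.float64(-111.08829180522861), np.float64(-44.80071902990952))
L2 [ 0.5313 -0.0532  0.008 ] (np.float64(-37.061766969465104), np.float64(-45.47899095191808))
R1 [0.4707 0.0404 0.008 ] (np.float64(-111.14560899135915), np.float64(37.83433193846128))
R2 [0.5492 0.0273 0.008 ] (np.float64(-31.594412539835567), np.float64(36.79643159509198))
-9.23941793134579 -9.461949691129854 -9.277319936944934
t 7.02 grasp [ 0.575 -0.014  0.121] yaw -8.714457032370582 slant 20.81908902358902 F [ 0.479 -0.382 -2.889] w 0.031182749683189015
turn rows r: [ 0.045 -0.045  0.067]  TCP shift rows (tool axes): [ 0.034 -0.085  0.027]
```

```bash
python3 d.py .576 -.0188 .08 -9.25 22; python3 -m pendant '[{"rx":0.04,"ry":-0.3,"rz":0.13,"tx":0,"ty":-0.13,"tz":0.1,"grip":1},{"rx":0,"ry":0,"rz":0,"tx":0.1,"ty":0,"tz":0.3,"grip":1},{"rx":0,"ry":0,"rz":0,"tx":0.1,"ty":0,"tz":0.3,"grip":1},{"rx":0,"ry":0,"rz":0,"tx":0.1,"ty":0,"tz":0.2,"grip":1},{"rx":0,"ry":0,"rz":0,"tx":0,"ty":0,"tz":0,"grip":1},{"rx":0,"ry":0,"rz":0,"tx":0,"ty":0,"tz":0,"grip":1}]'; python3 d.py .576 -.0188 .08 -9.25 22
```

```text
t 7.02 grasp [ 0.575 -0.014  0.121] yaw -8.714457032370582 slant 20.81908902358902 F [ 0.479 -0.382 -2.889] w 0.031182749683189015
turn rows r: [ 0.068 -0.295  0.124]  TCP shift rows (tool axes): [ 0.363 -0.109  0.985]
time_s: 7.52
ee_pos: [0.5498, -0.0153, 0.1593]
eef_rot: [3.139, 0.392, 2.979]
force: [0.5, 0.0, -2.9]
grip_width: 0.031
t 7.52 grasp [ 0.579 -0.02   0.087] yaw -9.29721948434126 slant 22.43935469545511 F [ 0.48   0.04  -2.875] w 0.03102888318499473
turn rows r: [ 0.035  0.11  -0.011]  TCP shift rows (tool axes): [0.13  0.018 0.135]
```

```bash
python3 -m pendant '[{"rx":0.03,"ry":0.1,"rz":-0.01,"tx":0.13,"ty":0.02,"tz":0.13,"grip":1},{"rx":0,"ry":0,"rz":0,"tx":0,"ty":0,"tz":0,"grip":1},{"rx":0,"ry":0,"rz":0,"tx":0,"ty":0,"tz":0,"grip":1}]'; python3 d.py .576 -.0188 .08 -9.25 22
python3 - <<'E'
from h import *
c=ctrl.camera("wrist"); cv2.imwrite("pics/w7z.png",np.clip(cv2.resize(c["pixels"][0:220,220:420],None,fx=4,fy=2.7).astype(float)*2.2,0,255).astype('uint8'))
s=ctrl.camera("side")["pixels"]; cv2.imwrite("pics/side7z.png",np.clip(cv2.resize(s[200:350,220:420],None,fx=4,fy=4,interpolation=cv2.INTER_CUBIC).astype(float)*1.8,0,255).astype('uint8'))
E
```

```text
time_s: 7.77
ee_pos: [0.5472, -0.0138, 0.1534]
eef_rot: [3.141, 0.386, 2.98]
force: [0.5, -0.4, -1.4]
grip_width: 0.0315
t 7.77 grasp [ 0.576 -0.019  0.081] yaw -9.24660096482346 slant 22.094597243439388 F [ 0.544 -0.444 -1.42 ] w 0.031457199920282695
turn rows r: [0.004 0.024 0.001]  TCP shift rows (tool axes): [ 0.01  -0.007  0.025]
```

View pics/side7z.png

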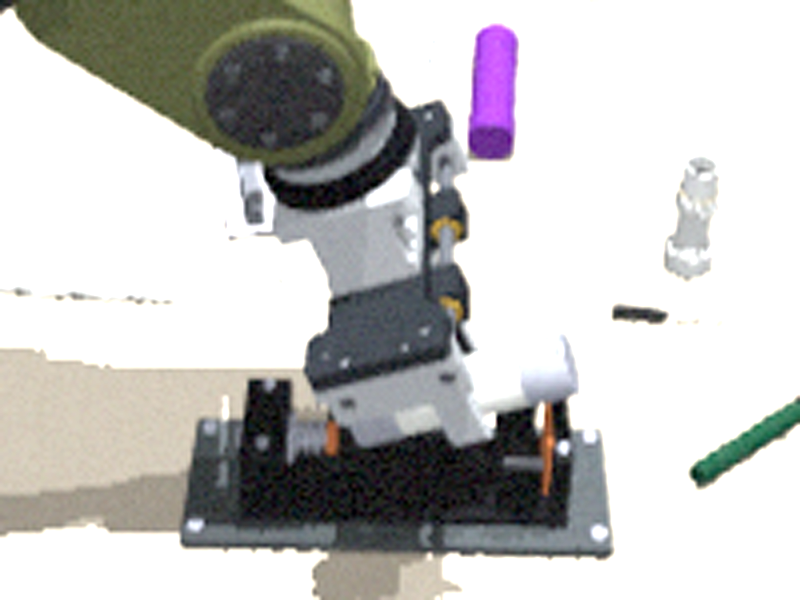

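View pics/w7z.png

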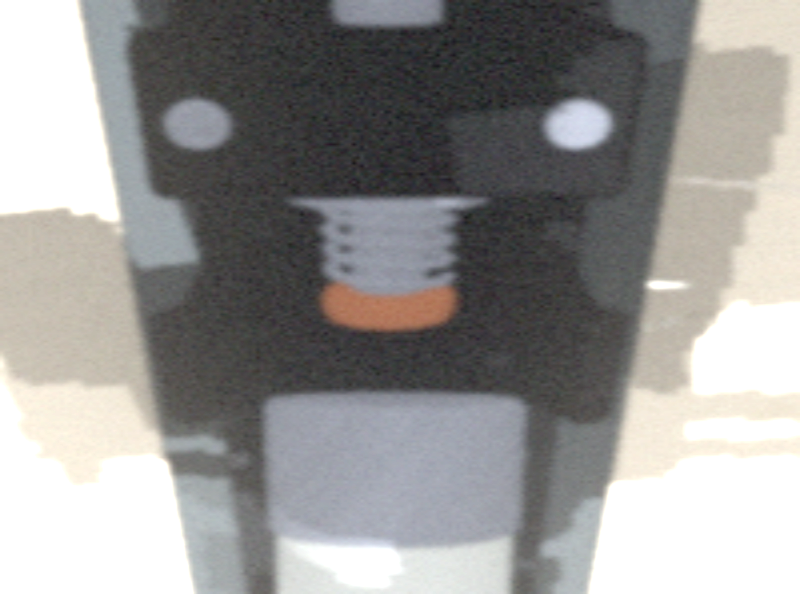

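```bash
python3 -m pendant '[{"rx":0,"ry":0.02,"rz":0,"tx":0.07,"ty":-0.02,"tz":0.17,"grip":1},{"rx":0,"ry":0,"rz":0,"tx":0.06,"ty":0,"tz":0.14,"grip":1},{"rx":0,"ry":0,"rz":0,"tx":0,"ty":0,"tz":0,"grip":1},{"rx":0,"ry":0,"rz":0,"tx":0,"ty":0,"tz":0,"grip":1}]'; python3 d.py .576 -.0194 .065 -9.25 22
```

```text
time_s: 8.2
ee_pos: [0.547, -0.0147, 0.1389]
eef_rot: [3.141, 0.385, 2.98]
force: [-0.0, -0.1, -1.7]
grip_width: 0.0315
t 8.2 grasp [ 0.576 -0.019  0.067] yaw -9.242941293398555 slant 22.050488156521325 F [-0.01  -0.126 -1.68 ] w 0.0314745106756154
turn rows r: [0.005 0.013 0.002]  TCP shift rows (tool axes): [0.012 0.001 0.039]
```

```bash
python3 -m pendant '[{"rx":0,"ry":0,"rz":0,"tx":0.08,"ty":0,"tz":0,"grip":1},{"rx":0,"ry":0,"rz":0,"tx":0.07,"ty":0,"tz":-0.02,"grip":1},{"rx":0,"ry":0,"rz":0,"tx":0,"ty":0,"tz":0,"grip":1}]'; cat > p.py <<'E'
# progress along the holder, relative to B0 guess (.5598,-.0163), yaw -9.25
from h import *
o,M=pose(); g=o["ee_pos"]+.078*M[:,2]; y=np.radians(-9.25); u=np.array([np.cos(y),np.sin(y),0]); v=np.array([-u[1],u[0],0])
q=g-np.array([.5598,-.0163,0]); d=-M[:,0]; F=o["force"]
print("t %.2f X %.2f Y %.2f z %.2f mm slant %.2f yaw %.2f roll %.2f | Fu %.2f Fv %.2f Fz %.2f mom %s w %.4f"%(o["time_s"],q@u*1e3,q@v*1e3,g[2]*1e3,np.degrees(np.arcsin(d[2])),np.degrees(np.arctan2(d[1],d[0])),np.degrees(np.arcsin(M[2,1])),F@u,F@v,F[2],np.round(o["moment"],2),o["grip_width"]))
E
python3 p.py
```

```text
time_s: 8.45
ee_pos: [0.5407, -0.0137, 0.137]
eef_rot: [3.141, 0.384, 2.98]
force: [0.3, 0.4, -1.7]
grip_width: 0.0309
t 8.45 X 9.96 Y -0.50 z 64.66 mm slant 22.02 yaw -9.25 roll 0.02 | Fu 0.25 Fv 0.40 Fz -1.71 mom [0.05 0.33 0.03] w 0.0309
```

```bash
python3 -m pendant '[{"rx":0,"ry":0,"rz":0,"tx":0.05,"ty":0,"tz":-0.02,"grip":1},{"rx":0,"ry":0,"rz":0,"tx":0.05,"ty":0,"tz":-0.02,"grip":1}]';python3 p.py; python3 -m pendant '[{"rx":0,"ry":0,"rz":0,"tx":0.05,"ty":0,"tz":-0.02,"grip":1},{"rx":0,"ry":0,"rz":0,"tx":0.05,"ty":0,"tz":-0.02,"grip":1}]';python3 p.py
```

```text
time_s: 8.62
ee_pos: [0.5369, -0.0131, 0.1377]
eef_rot: [3.141, 0.387, 2.98]
force: [3.5, -0.8, -3.0]
grip_width: 0.031
t 8.62 X 6.36 Y -0.45 z 65.52 mm slant 22.19 yaw -9.25 roll 0.03 | Fu 3.56 Fv -0.21 Fz -2.99 mom [-0.04 -0.42  0.02] w 0.0310
time_s: 8.78
ee_pos: [0.533, -0.0125, 0.1385]
eef_rot: [3.141, 0.39, 2.98]
force: [3.7, -1.3, -3.7]
grip_width: 0.0308
t 8.78 X 2.55 Y -0.49 z 66.33 mm slant 22.35 yaw -9.25 roll 0.03 | Fu 3.89 Fv -0.64 Fz -3.74 mom [-0.09 -0.52  0.  ] w 0.0308
```

```bash
for i in 1; do python3 -m pendant '[{"rx":0,"ry":0.05,"rz":0,"tx":0.06,"ty":0,"tz":0,"grip":1},{"rx":0,"ry":0,"rz":0,"tx":0.05,"ty":0,"tz":-0.01,"grip":1}]' >/dev/null;python3 p.py; done; python3 -m pendant '[{"rx":0,"ry":0,"rz":0,"tx":0.05,"ty":0,"tz":-0.01,"grip":1}]' >/dev/null;python3 p.py
```

```text
t 8.95 X -1.48 Y -0.46 z 65.75 mm slant 22.30 yaw -9.25 roll 0.05 | Fu 6.49 Fv -0.84 Fz -1.72 mom [-0.15 -0.68 -0.  ] w 0.0312
t 9.03 X -3.19 Y -0.47 z 65.79 mm slant 22.38 yaw -9.25 roll 0.05 | Fu 5.82 Fv 0.54 Fz -2.55 mom [-0.24 -0.77 -0.02] w 0.0313
```

```bash
python3 -m pendant '[{"rx":0,"ry":0.02,"rz":0,"tx":0.03,"ty":0,"tz":-0.01,"grip":1}]' >/dev/null;python3 p.py;  python3 -m pendant '[{"rx":0,"ry":0.02,"rz":0,"tx":0.03,"ty":0,"tz":-0.01,"grip":1}]' >/dev/null;python3 p.py; python3 -m pendant '[{"rx":0,"ry":0.02,"rz":0,"tx":0.03,"ty":0,"tz":-0.01,"grip":1}]' >/dev/null;python3 p.py
```

```text
t 9.12 X -4.25 Y -0.45 z 66.10 mm slant 22.39 yaw -9.25 roll 0.05 | Fu 5.82 Fv 0.25 Fz -2.90 mom [-0.2  -0.84  0.03] w 0.0308
t 9.20 X -5.22 Y -0.46 z 66.45 mm slant 22.40 yaw -9.26 roll 0.06 | Fu 6.51 Fv -0.23 Fz -3.02 mom [-0.24 -0.83  0.01] w 0.0310
t 9.28 X -6.15 Y -0.45 z 66.80 mm slant 22.41 yaw -9.26 roll 0.07 | Fu 6.49 Fv -1.07 Fz -3.47 mom [-0.19 -0.9  -0.01] w 0.0309
```

```bash
python3 -m pendant '[{"rx":0,"ry":0.03,"rz":0,"tx":0.03,"ty":0,"tz":0.01,"grip":1}]' >/dev/null;python3 p.py;  python3 -m pendant '[{"rx":0,"ry":0.02,"rz":0,"tx":0.025,"ty":0,"tz":0,"grip":1}]' >/dev/null;python3 p.py
python3 - <<'E'
from h import *
c=ctrl.camera("wrist"); cv2.imwrite("pics/w8z.png",np.clip(cv2.resize(c["pixels"][0:220,220:420],None,fx=4,fy=2.7).astype(float)*2.2,0,255).astype('uint8'))
s=ctrl.camera("side")["pixels"]; cv2.imwrite("pics/side8z.png",np.clip(cv2.resize(s[200:350,220:420],None,fx=4,fy=4,interpolation=cv2.INTER_CUBIC).astype(float)*1.8,0,255).astype('uint8'))
E
python3 p.py
```

```text
t 9.37 X -6.77 Y -0.43 z 66.51 mm slant 22.40 yaw -9.26 roll 0.07 | Fu 6.56 Fv -0.23 Fz -3.95 mom [-0.22 -0.95  0.  ] w 0.0313
t 9.45 X -7.29 Y -0.44 z 66.56 mm slant 22.42 yaw -9.25 roll 0.08 | Fu 8.94 Fv -1.48 Fz -2.89 mom [-0.26 -1.11 -0.04] w 0.0315
t 9.55 X -7.27 Y -0.45 z 66.62 mm slant 22.43 yaw -9.26 roll 0.08 | Fu 6.68 Fv -0.90 Fz -3.16 mom [-0.25 -0.93 -0.  ] w 0.0313
```

View pics/side8z.png

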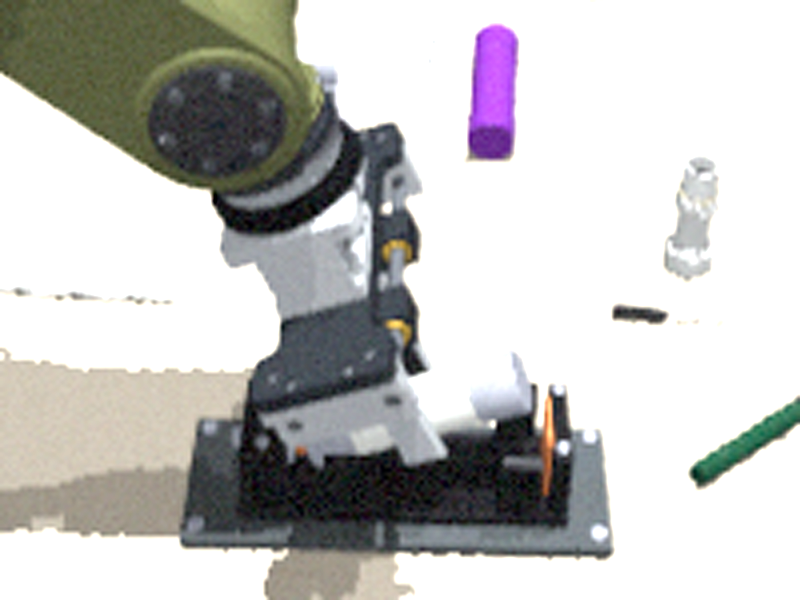

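View pics/w8z.png

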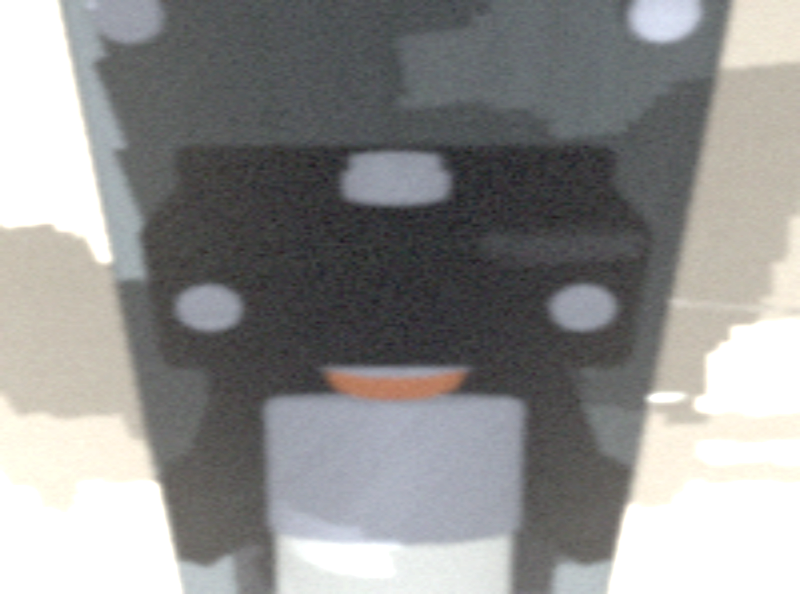

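```bash
python3 -m pendant '[{"rx":0,"ry":0.03,"rz":0,"tx":0.025,"ty":0,"tz":0,"grip":1}]' >/dev/null;python3 p.py;  python3 -m pendant '[{"rx":0,"ry":0.02,"rz":0,"tx":0.025,"ty":0,"tz":0,"grip":1}]' >/dev/null;python3 p.py
```

```text
t 9.63 X -7.54 Y -0.42 z 66.84 mm slant 22.45 yaw -9.26 roll 0.09 | Fu 9.56 Fv -0.59 Fz -3.49 mom [-0.34 -1.36 -0.02] w 0.0313
t 9.72 X -7.62 Y -0.44 z 67.20 mm slant 22.54 yaw -9.26 roll 0.10 | Fu 8.75 Fv -0.80 Fz -3.41 mom [-0.3  -1.33  0.  ] w 0.0312
```

```bash
cat > t.py <<'E'
import sys,os,numpy as np
X,z,sl=[float(a) for a in sys.argv[1:4]]; y=np.radians(-9.25); u=np.array([np.cos(y),np.sin(y)]); v=np.array([-u[1],u[0]])
g=np.array([.5598,-.0163])+X/1e3*u-.00045*v
os.system(f"python3 d.py {g[0]} {g[1]} {z/1e3} -9.25 {sl} | tail -1"); os.system("python3 p.py")
E
python3 t.py -4 64 22
```

```text
turn rows r: [ 0.026  0.134 -0.002]  TCP shift rows (tool axes): [-0.071  0.003  0.109]
t 9.72 X -7.62 Y -0.44 z 67.20 mm slant 22.54 yaw -9.26 roll 0.10 | Fu 8.75 Fv -0.80 Fz -3.41 mom [-0.3  -1.33  0.  ] w 0.0312
```

```bash
python3 -m pendant '[{"rx":0.02,"ry":0.13,"rz":0,"tx":-0.06,"ty":0,"tz":0.1,"grip":1},{"rx":0,"ry":0,"rz":0,"tx":0,"ty":0,"tz":0,"grip":1}]' >/dev/null; python3 t.py -3.7 61 18
```

```text
turn rows r: [ 0.01   1.06  -0.002]  TCP shift rows (tool axes): [-0.092  0.002  0.104]
t 9.88 X -3.24 Y -0.48 z 65.44 mm slant 22.24 yaw -9.26 roll 0.04 | Fu 5.54 Fv -0.43 Fz -2.41 mom [-0.18 -0.74 -0.01] w 0.0309
```

```bash
python3 -m pendant '[{"rx":0.01,"ry":0.5,"rz":0,"tx":-0.04,"ty":0,"tz":0.05,"grip":1},{"rx":0,"ry":0.5,"rz":0,"tx":-0.04,"ty":0,"tz":0.05,"grip":1}]' >/dev/null; python3 t.py -3.7 57 15
```

```text
turn rows r: [ 0.004  0.841 -0.001]  TCP shift rows (tool axes): [-0.068  0.001  0.117]
t 10.05 X -3.35 Y -0.45 z 61.90 mm slant 18.36 yaw -9.26 roll 0.02 | Fu 5.75 Fv -0.91 Fz -3.09 mom [-0.29 -0.86 -0.06] w 0.0315
```

```bash
python3 -m pendant '[{"rx":0,"ry":0.42,"rz":0,"tx":-0.03,"ty":0,"tz":0.06,"grip":1},{"rx":0,"ry":0.42,"rz":0,"tx":-0.03,"ty":0,"tz":0.05,"grip":1}]' >/dev/null; python3 t.py -3.7 53 11
```

```text
turn rows r: [0.008 1.011 0.001]  TCP shift rows (tool axes): [-0.088  0.     0.122]
t 10.22 X -2.99 Y -0.43 z 58.06 mm slant 15.04 yaw -9.25 roll 0.03 | Fu 6.81 Fv -0.81 Fz -3.13 mom [-0.28 -0.91  0.02] w 0.0312
```

```bash
python3 -m pendant '[{"rx":0,"ry":0.5,"rz":0,"tx":-0.04,"ty":0,"tz":0.06,"grip":1},{"rx":0,"ry":0.5,"rz":0,"tx":-0.03,"ty":0,"tz":0.06,"grip":1}]' >/dev/null; python3 t.py -3.7 50 8
python3 - <<'E'
from h import *
s=ctrl.camera("side")["pixels"]; cv2.imwrite("pics/side9z.png",np.clip(cv2.resize(s[200:350,220:420],None,fx=4,fy=4,interpolation=cv2.INTER_CUBIC).astype(float)*1.8,0,255).astype('uint8'))
E
```

```text
turn rows r: [0.011 0.772 0.002]  TCP shift rows (tool axes): [-0.079  0.001  0.091]
t 10.38 X -3.35 Y -0.43 z 53.68 mm slant 11.09 yaw -9.24 roll 0.04 | Fu 7.07 Fv -0.53 Fz -3.76 mom [-0.23 -1.02  0.03] w 0.0310
```

View pics/side9z.png

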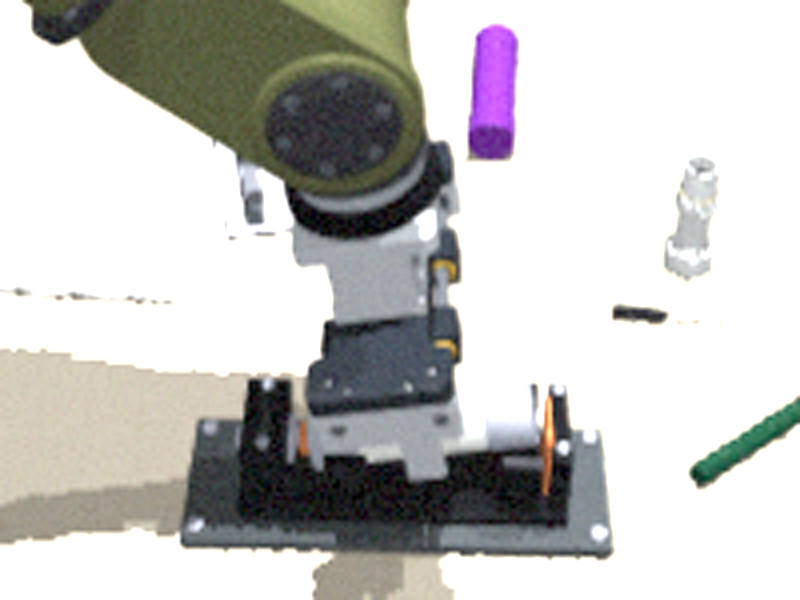

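```bash
python3 -m pendant '[{"rx":0,"ry":0.4,"rz":0,"tx":-0.04,"ty":0,"tz":0.05,"grip":1},{"rx":0,"ry":0.38,"rz":0,"tx":-0.03,"ty":0,"tz":0.05,"grip":1}]' >/dev/null; python3 t.py -3.7 46.5 4
```

```text
turn rows r: [0.014 0.987 0.002]  TCP shift rows (tool axes): [-0.099  0.002  0.091]
t 10.60 X -2.76 Y -0.46 z 50.10 mm slant 7.95 yaw -9.24 roll 0.05 | Fu 6.84 Fv 0.09 Fz -3.22 mom [-0.23 -1.09 -0.  ] w 0.0312
```

```bash
python3 -m pendant '[{"rx":0.01,"ry":0.5,"rz":0,"tx":-0.05,"ty":0,"tz":0.05,"grip":1},{"rx":0,"ry":0.5,"rz":0,"tx":-0.04,"ty":0,"tz":0.04,"grip":1}]' >/dev/null; python3 t.py -3.7 42.5 0.5
```

```text
turn rows r: [0.007 0.872 0.002]  TCP shift rows (tool axes): [-0.099  0.001  0.112]
t 10.77 X -3.22 Y -0.46 z 46.87 mm slant 3.99 yaw -9.24 roll 0.03 | Fu 5.88 Fv 0.14 Fz -5.78 mom [-0.21 -1.21  0.04] w 0.0309
```

```bash
python3 -m pendant '[{"rx":0,"ry":0.44,"rz":0,"tx":-0.05,"ty":0,"tz":0.05,"grip":1},{"rx":0,"ry":0.44,"rz":0,"tx":-0.05,"ty":0,"tz":0.04,"grip":1}]' >/dev/null; python3 t.py -3.5 41 0
```

```text
turn rows r: [0.009 0.116 0.002]  TCP shift rows (tool axes): [-0.001  0.002  0.062]
t 10.93 X -2.92 Y -0.47 z 43.46 mm slant 0.47 yaw -9.24 roll 0.04 | Fu 6.23 Fv -0.47 Fz -6.73 mom [-0.26 -1.34 -0.03] w 0.0313
```

```bash
python3 -m pendant '[{"rx":0,"ry":0.1,"rz":0,"tx":0,"ty":0,"tz":0.03,"grip":1}]' >/dev/null; python3 t.py -3.5 41 0
python3 - <<'E'
from h import *
s=ctrl.camera("side")["pixels"]; cv2.imwrite("pics/side10z.png",np.clip(cv2.resize(s[200:350,220:420],None,fx=4,fy=4,interpolation=cv2.INTER_CUBIC).astype(float)*1.8,0,255).astype('uint8'))
c=ctrl.camera("wrist"); cv2.imwrite("pics/w10z.png",np.clip(cv2.resize(c["pixels"][0:400,220:420],None,fx=3,fy=1.5).astype(float)*2.2,0,255).astype('uint8'))
E
python3 p.py
```

```text
turn rows r: [0.011 0.017 0.   ]  TCP shift rows (tool axes): [0.018 0.002 0.032]
t 11.02 X -2.68 Y -0.47 z 42.28 mm slant 0.07 yaw -9.25 roll 0.04 | Fu 6.24 Fv 0.36 Fz -4.62 mom [-0.21 -1.26  0.  ] w 0.0308
t 11.12 X -2.88 Y -0.51 z 42.10 mm slant 0.12 yaw -9.25 roll 0.04 | Fu 7.00 Fv -0.93 Fz -5.23 mom [-0.14 -1.24  0.02] w 0.0312
```

View pics/side10z.png

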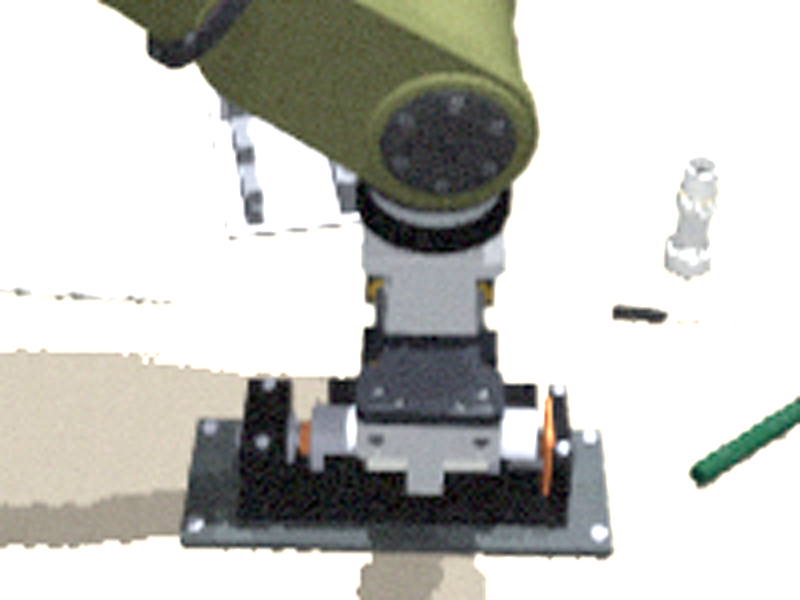

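View pics/w10z.png

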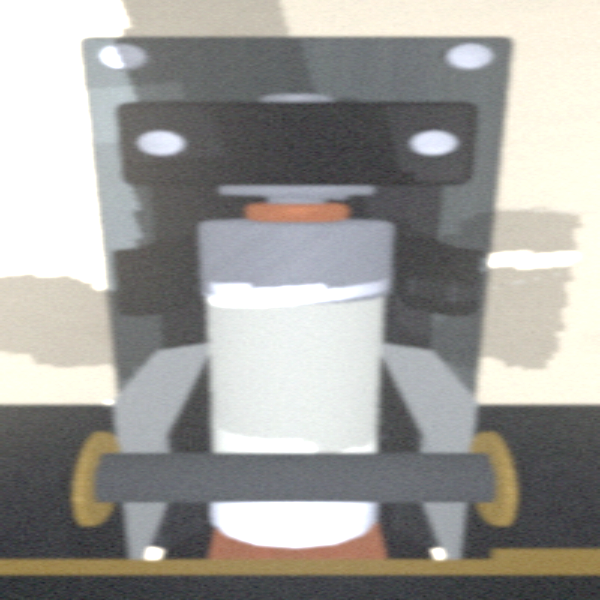

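```bash
python3 -m pendant '[{"rx":0,"ry":0.02,"rz":0,"tx":0.01,"ty":0,"tz":0.025,"grip":1}]' >/dev/null; python3 p.py; python3 -m pendant '[{"rx":0,"ry":0.02,"rz":0,"tx":0,"ty":0,"tz":0.02,"grip":1}]' >/dev/null; python3 p.py
```

```text
t 11.20 X -2.78 Y -0.51 z 41.30 mm slant 0.14 yaw -9.25 roll 0.04 | Fu 7.12 Fv 0.51 Fz -2.52 mom [-0.21 -1.13  0.08] w 0.0312
t 11.28 X -2.30 Y -0.49 z 40.83 mm slant 0.16 yaw -9.25 roll 0.04 | Fu 3.46 Fv -0.99 Fz 5.71 mom [-0.14 -0.51  0.04] w 0.0313
```

```bash
python3 -m pendant '[{"rx":0,"ry":0,"rz":0,"tx":-0.05,"ty":0,"tz":-0.01,"grip":1},{"rx":0,"ry":0,"rz":0,"tx":0,"ty":0,"tz":0,"grip":1}]' >/dev/null; python3 p.py; python3 -m pendant '[{"rx":0,"ry":0,"rz":0,"tx":0,"ty":0,"tz":0,"grip":1},{"rx":0,"ry":0,"rz":0,"tx":0,"ty":0,"tz":0,"grip":1}]' 8 >/dev/null; python3 p.py;
```

```text
t 11.45 X 0.78 Y -0.47 z 41.84 mm slant 0.33 yaw -9.24 roll 0.05 | Fu 5.81 Fv -1.07 Fz -3.36 mom [-0.23 -1.1  -0.02] w 0.0315
t 11.62 X 1.40 Y -0.26 z 42.12 mm slant 0.42 yaw -9.26 roll 0.08 | Fu 3.35 Fv -0.21 Fz -4.61 mom [-0.18 -0.58 -0.04] w 0.0312
```

```bash
python3 -m pendant '[{"rx":0,"ry":0,"rz":0,"tx":0,"ty":0,"tz":0,"grip":0},{"rx":0,"ry":0,"rz":0,"tx":0,"ty":0,"tz":0,"grip":0},{"rx":0,"ry":0,"rz":0,"tx":0,"ty":0,"tz":0,"grip":-0.3},{"rx":0,"ry":0,"rz":0,"tx":0,"ty":0,"tz":0,"grip":-0.3},{"rx":0,"ry":0,"rz":0,"tx":0,"ty":0,"tz":0,"grip":-0.3},{"rx":0,"ry":0,"rz":0,"tx":0,"ty":0,"tz":0,"grip":-0.3},{"rx":0,"ry":0,"rz":0,"tx":0,"ty":0,"tz":0,"grip":-0.3},{"rx":0,"ry":0,"rz":0,"tx":0,"ty":0,"tz":0,"grip":-0.3}]' >/dev/null; python3 p.py
python3 - <<'E'
from h import *
c=ctrl.camera("wrist"); cv2.imwrite("pics/w11z.png",np.clip(cv2.resize(c["pixels"][0:400,220:420],None,fx=3,fy=1.5).astype(float)*2.2,0,255).astype('uint8'))
E
```

```text
t 12.28 X -0.10 Y -0.14 z 42.06 mm slant 0.21 yaw -9.24 roll 0.07 | Fu -0.00 Fv -0.26 Fz -0.30 mom [ 0.03 -0.03 -0.03] w 0.0613
```

View pics/w11z.png

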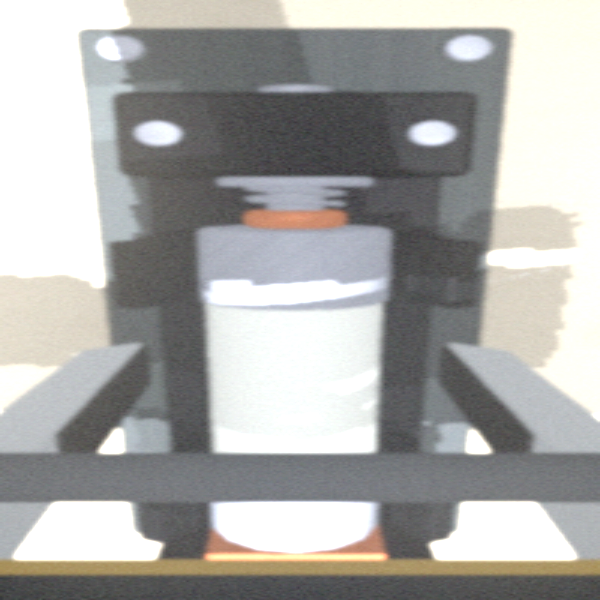

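```bash
python3 -m pendant '[{"rx":0,"ry":0,"rz":0,"tx":0,"ty":0,"tz":-0.2,"grip":-0.3},{"rx":0,"ry":0,"rz":0,"tx":0,"ty":0,"tz":-0.5,"grip":-0.3},{"rx":0,"ry":0,"rz":0,"tx":0,"ty":0,"tz":-0.7,"grip":-0.3},{"rx":0,"ry":0,"rz":0,"tx":0,"ty":0,"tz":-0.8,"grip":-0.3},{"rx":0,"ry":0,"rz":0,"tx":0.5,"ty":0,"tz":-0.8,"grip":-0.3},{"rx":0,"ry":0,"rz":0,"tx":0.7,"ty":0,"tz":-0.3,"grip":-0.3},{"rx":0,"ry":0,"rz":0,"tx":0.5,"ty":0,"tz":0,"grip":-0.3},{"rx":0,"ry":0,"rz":0,"tx":0,"ty":0,"tz":0,"grip":-0.3}]'
python3 - <<'E'
from h import *
f=lambda a:np.clip(a.astype(float)*1.8,0,255).astype('uint8')
s=ctrl.camera("side")["pixels"]; cv2.imwrite("pics/side12z.png",f(cv2.resize(s[200:350,220:420],None,fx=4,fy=4,interpolation=cv2.INTER_CUBIC)))
s=ctrl.camera("top")["pixels"]; cv2.imwrite("pics/top12z.png",f(cv2.resize(s[130:270,290:450],None,fx=4,fy=4,interpolation=cv2.INTER_CUBIC)))
s=ctrl.camera("wrist")["pixels"]; cv2.imwrite("pics/w12.png",f(s))
E
```

```text
time_s: 13.0
ee_pos: [0.489, -0.0054, 0.2612]
eef_rot: [3.14, 0.003, 2.98]
force: [-1.2, 0.4, -0.0]
grip_width: 0.0616
```

View pics/side12z.png

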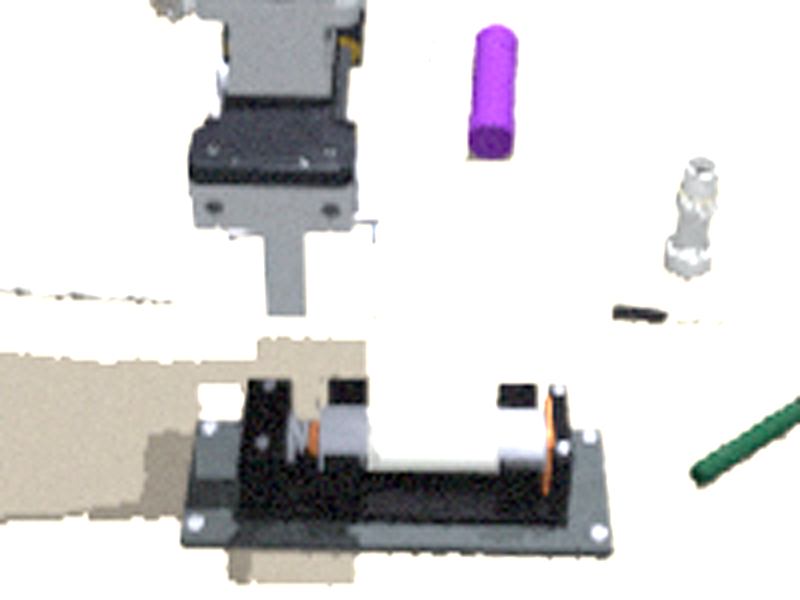

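View pics/top12z.png

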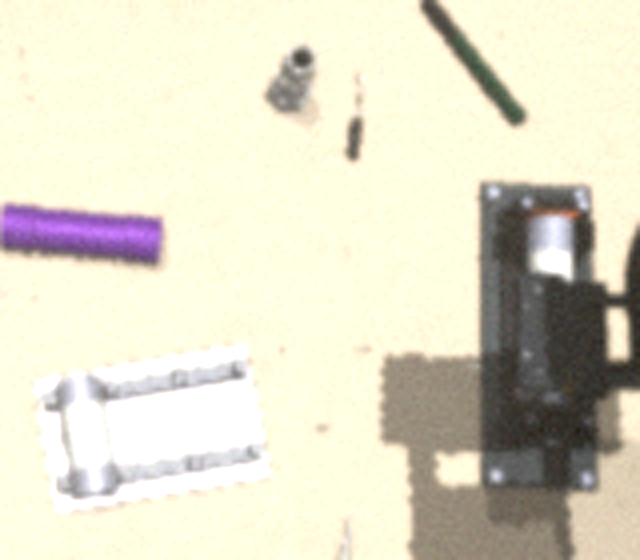

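View pics/w12.png

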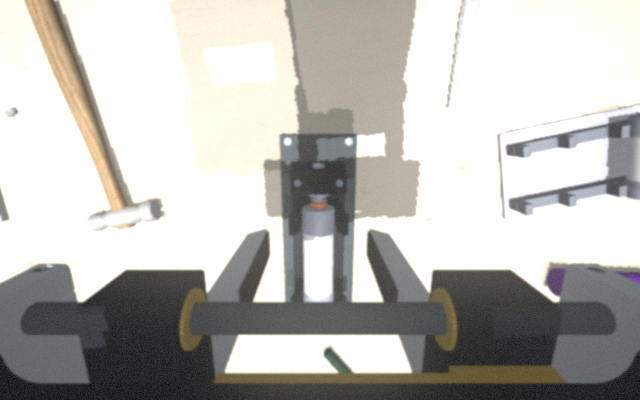

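```bash
python3 - <<'E'
from h import *
c=ctrl.camera("side"); t=c["pixels"]
y=np.radians(-9.25); u=np.array([np.cos(y),np.sin(y),0]); v=np.array([-u[1],u[0],0])
B=np.array([.5598,-.0163,.041])-.00045*v+.0015*u
a=np.linspace(0,2*np.pi,60)
for dz in(0,4):
  for s,r in((-60,.017),(-34,.016),(34,.016),(60,.017)):
    P=[proj(c,B+u*s/1e3+r*(v*np.cos(k)+np.array([0,0,1])*np.sin(k))+[0,0,dz/1e3*(s>0)]) for k in a]
    P=np.array(P); print(dz,s,"u %.1f-%.1f v %.1f-%.1f"%(P[:,0].min(),P[:,0].max(),P[:,1].min(),P[:,1].max()), "zoom", ((P.min(0)-[220,200])*4).round(), ((P.max(0)-[220,200])*4).round())
cv2.imwrite("pics/s13.png",np.clip(cv2.resize(t[285:330,285:370],None,fx=9,fy=9,interpolation=cv2.INTER_CUBIC).astype(float)*1.1,0,255).astype('uint8'))
E
```

```text
0 -60 u 299.2-300.2 v 300.6-317.0 zoom [317. 402.] [321. 468.]
0 -34 u 311.6-312.1 v 301.4-316.8 zoom [366. 406.] [369. 467.]
0 34 u 343.1-344.0 v 302.2-317.6 zoom [493. 409.] [496. 471.]
0 60 u 355.0-356.3 v 302.0-318.4 zoom [540. 408.] [545. 474.]
4 -60 u 299.2-300.2 v 300.6-317.0 zoom [317. 402.] [321. 468.]
4 -34 u 311.6-312.1 v 301.4-316.8 zoom [366. 406.] [369. 467.]
4 34 u 343.2-344.1 v 300.9-316.4 zoom [493. 404.] [496. 466.]
4 60 u 355.1-356.5 v 300.8-317.2 zoom [541. 403.] [546. 469.]
```

View pics/s13.png

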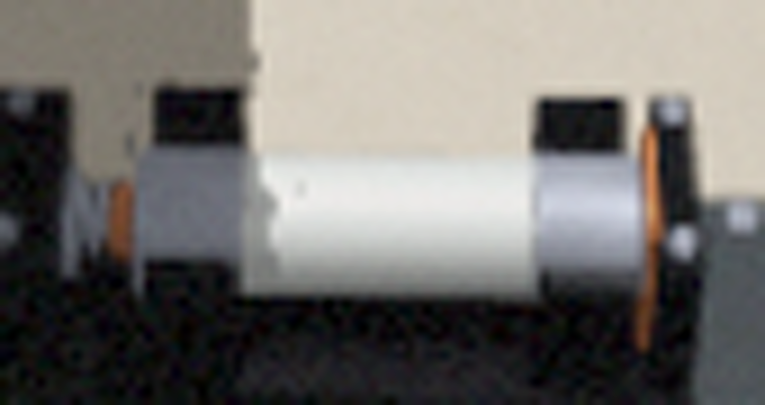

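The far end may be about 1 mm high, since the grip rose slightly before release and spring friction could hold it there. I'll shut the fingers and press lightly on top of each end.

```bash
python3 -m pendant '[{"rx":0,"ry":0,"rz":0,"tx":-0.6,"ty":0,"tz":0,"grip":1},{"rx":0,"ry":0,"rz":0,"tx":-0.8,"ty":0,"tz":0,"grip":1},{"rx":0,"ry":0,"rz":0,"tx":-0.8,"ty":0,"tz":0,"grip":1},{"rx":0,"ry":0,"rz":0,"tx":-0.4,"ty":0,"tz":0,"grip":1},{"rx":0,"ry":0,"rz":0,"tx":0,"ty":0,"tz":0,"grip":1},{"rx":0,"ry":0,"rz":0,"tx":0,"ty":0,"tz":0,"grip":1},{"rx":0,"ry":0,"rz":0,"tx":0,"ty":0,"tz":0,"grip":1}]' 10 >/dev/null; python3 t.py 45.5 99 0
```

```text
turn rows r: [ 0.007 -0.108 -0.021]  TCP shift rows (tool axes): [-0.105  0.022  1.895]
t 13.78 X 41.28 Y -1.33 z 174.85 mm slant -0.43 yaw -9.33 roll 0.03 | Fu 0.59 Fv -0.44 Fz -0.18 mom [-0.03 -0.01  0.03] w 0.0179
```

```bash
python3 -m pendant '[{"rx":0,"ry":-0.1,"rz":-0.02,"tx":-0.1,"ty":0.02,"tz":0.5,"grip":1},{"rx":0,"ry":0,"rz":0,"tx":0,"ty":0,"tz":0.6,"grip":1},{"rx":0,"ry":0,"rz":0,"tx":0,"ty":0,"tz":0.5,"grip":1},{"rx":0,"ry":0,"rz":0,"tx":0,"ty":0,"tz":0.1,"grip":1},{"rx":0,"ry":0,"rz":0,"tx":0,"ty":0,"tz":0,"grip":1}]' 10 >/dev/null; python3 t.py 45 84 0
```

```text
turn rows r: [ 0.008 -0.     0.004]  TCP shift rows (tool axes): [-0.038 -0.003  0.533]
t 14.20 X 43.49 Y -0.31 z 105.32 mm slant -0.00 yaw -9.23 roll 0.03 | Fu -0.70 Fv 0.33 Fz 0.27 mom [-0.01  0.04  0.05] w 0.0003
```

```bash
python3 -m pendant '[{"rx":0,"ry":0,"rz":0,"tx":-0.03,"ty":0,"tz":0.4,"grip":1},{"rx":0,"ry":0,"rz":0,"tx":0,"ty":0,"tz":0.1,"grip":1},{"rx":0,"ry":0,"rz":0,"tx":0,"ty":0,"tz":0,"grip":1}]' 10 >/dev/null; python3 p.py; python3 -m pendant '[{"rx":0,"ry":0,"rz":0,"tx":0,"ty":0,"tz":0.05,"grip":1},{"rx":0,"ry":0,"rz":0,"tx":0,"ty":0,"tz":0.0,"grip":1}]' >/dev/null; python3 p.py
```

```text
t 14.45 X 44.90 Y -0.09 z 88.13 mm slant 0.15 yaw -9.21 roll 0.04 | Fu -0.46 Fv 0.20 Fz -0.12 mom [-0.03  0.02 -0.08] w 0.0007
t 14.62 X 45.34 Y -0.03 z 88.24 mm slant 0.27 yaw -9.21 roll 0.05 | Fu -0.79 Fv 0.11 Fz -0.28 mom [0.08 0.06 0.02] w 0.0006
```

```bash
python3 -m pendant '[{"rx":0,"ry":0.05,"rz":0,"tx":0,"ty":0,"tz":0.1,"grip":1},{"rx":0,"ry":0,"rz":0,"tx":0,"ty":0,"tz":0.1,"grip":1}]' 10 >/dev/null; python3 p.py; python3 -m pendant '[{"rx":0,"ry":0,"rz":0,"tx":0,"ty":0,"tz":0.04,"grip":1}]' >/dev/null; python3 p.py
```

```text
t 14.78 X 46.02 Y 0.05 z 82.29 mm slant 0.26 yaw -9.21 roll 0.06 | Fu 0.21 Fv -1.06 Fz 0.14 mom [ 0.01 -0.02  0.03] w 0.0003
t 14.87 X 45.99 Y 0.04 z 80.48 mm slant 0.26 yaw -9.21 roll 0.06 | Fu -0.46 Fv -0.49 Fz 0.06 mom [ 0.07 -0.06  0.02] w 0.0008
```

```bash
for k in 1; do python3 -m pendant '[{"rx":0,"ry":0.03,"rz":0,"tx":0,"ty":0,"tz":0.03,"grip":1}]' >/dev/null; python3 p.py; python3 -m pendant '[{"rx":0,"ry":0.03,"rz":0,"tx":0,"ty":0,"tz":0.03,"grip":1}]' >/dev/null; python3 p.py; python3 -m pendant '[{"rx":0,"ry":0.03,"rz":0,"tx":0,"ty":0,"tz":0.025,"grip":1}]' >/dev/null; python3 p.py; done
```

```text
t 14.95 X 45.87 Y 0.05 z 79.17 mm slant 0.14 yaw -9.21 roll 0.06 | Fu 1.58 Fv -0.52 Fz 1.56 mom [-0.05 -0.23  0.01] w 0.0002
t 15.03 X 45.90 Y 0.07 z 78.03 mm slant 0.05 yaw -9.21 roll 0.06 | Fu 1.79 Fv -0.62 Fz 1.87 mom [-0.02 -0.26  0.  ] w 0.0005
t 15.12 X 46.05 Y 0.05 z 77.28 mm slant -0.04 yaw -9.22 roll 0.07 | Fu -1.64 Fv -0.63 Fz 11.15 mom [ 0.07  0.36 -0.04] w 0.0007
```

```bash
python3 -m pendant '[{"rx":0,"ry":0,"rz":0,"tx":0,"ty":0,"tz":-0.3,"grip":1},{"rx":0,"ry":0,"rz":0,"tx":0,"ty":0,"tz":-0.1,"grip":1},{"rx":0,"ry":0,"rz":0,"tx":0.6,"ty":0,"tz":0,"grip":1},{"rx":0,"ry":0,"rz":0,"tx":0.8,"ty":0,"tz":0,"grip":1},{"rx":0,"ry":0,"rz":0,"tx":0.5,"ty":0,"tz":0,"grip":1},{"rx":0,"ry":0,"rz":0,"tx":0,"ty":0,"tz":0,"grip":1},{"rx":0,"ry":0,"rz":0,"tx":0,"ty":0,"tz":0,"grip":1}]' >/dev/null; python3 t.py -42 80 0
```

```text
turn rows r: [0.018 0.008 0.006]  TCP shift rows (tool axes): [ 0.238 -0.006  0.413]
t 15.70 X -32.44 Y -0.11 z 96.52 mm slant 0.03 yaw -9.22 roll 0.07 | Fu 0.06 Fv 0.15 Fz -0.33 mom [ 0.04 -0.04  0.01] w 0.0005
```

```bash
python3 -m pendant '[{"rx":0,"ry":0,"rz":0,"tx":0.2,"ty":0,"tz":0.2,"grip":1},{"rx":0,"ry":0,"rz":0,"tx":0,"ty":0,"tz":0.13,"grip":1},{"rx":0,"ry":0,"rz":0,"tx":0,"ty":0,"tz":0,"grip":1}]' >/dev/null; python3 p.py; python3 -m pendant '[{"rx":0,"ry":0,"rz":0,"tx":0,"ty":0,"tz":0.05,"grip":1}]' >/dev/null; python3 p.py;python3 -m pendant '[{"rx":0,"ry":0,"rz":0,"tx":0,"ty":0,"tz":0.03,"grip":1}]' >/dev/null; python3 p.py
```

```text
t 15.95 X -38.10 Y -0.07 z 84.50 mm slant 0.22 yaw -9.23 roll 0.08 | Fu -0.54 Fv -0.11 Fz 0.08 mom [-0.01 -0.02 -0.  ] w 0.0000
t 16.03 X -37.25 Y -0.09 z 82.74 mm slant 0.25 yaw -9.24 roll 0.09 | Fu 0.90 Fv -0.27 Fz 0.24 mom [0.01 0.03 0.02] w 0.0006
t 16.12 X -36.66 Y -0.07 z 81.37 mm slant 0.25 yaw -9.24 roll 0.09 | Fu -0.43 Fv 1.07 Fz -0.01 mom [-0.02  0.02  0.05] w 0.0004
```

```bash
python3 -m pendant '[{"rx":0,"ry":0.05,"rz":0,"tx":0.1,"ty":0,"tz":0.03,"grip":1}]' >/dev/null; python3 p.py; python3 -m pendant '[{"rx":0,"ry":0,"rz":0,"tx":0.02,"ty":0,"tz":0.03,"grip":1}]' >/dev/null; python3 p.py;python3 -m pendant '[{"rx":0,"ry":0,"rz":0,"tx":0,"ty":0,"tz":0.025,"grip":1}]' >/dev/null; python3 p.py
```

```text
t 16.20 X -40.17 Y -0.15 z 80.14 mm slant 0.07 yaw -9.25 roll 0.09 | Fu -0.15 Fv -1.28 Fz 0.72 mom [-0.02 -0.06 -0.02] w 0.0007
t 16.28 X -41.19 Y -0.15 z 78.75 mm slant 0.04 yaw -9.25 roll 0.09 | Fu -0.01 Fv -0.03 Fz -0.20 mom [ 0.06 -0.    0.01] w 0.0003
t 16.37 X -41.21 Y -0.16 z 77.68 mm slant 0.04 yaw -9.25 roll 0.09 | Fu 0.01 Fv -0.64 Fz 3.82 mom [ 0.01  0.05 -0.03] w 0.0002
```

```bash
python3 -m pendant '[{"rx":0,"ry":0,"rz":0,"tx":0,"ty":0,"tz":0.02,"grip":1}]' >/dev/null; python3 p.py; python3 -m pendant '[{"rx":0,"ry":0,"rz":0,"tx":0,"ty":0,"tz":-0.3,"grip":1},{"rx":0,"ry":0,"rz":0,"tx":0,"ty":0,"tz":-0.3,"grip":1},{"rx":0,"ry":0,"rz":0,"tx":0.5,"ty":0,"tz":-0.7,"grip":1},{"rx":0,"ry":0,"rz":0,"tx":0.7,"ty":0,"tz":-0.8,"grip":1},{"rx":0,"ry":0,"rz":0,"tx":0.5,"ty":0,"tz":-0.8,"grip":1},{"rx":0,"ry":0,"rz":0,"tx":0,"ty":0,"tz":-0.4,"grip":1},{"rx":0,"ry":0,"rz":0,"tx":0,"ty":0,"tz":0,"grip":1}]'>/dev/null; python3 p.py
python3 - <<'E'
from h import *
c=ctrl.camera("side"); t=c["pixels"]
cv2.imwrite("pics/s14.png",np.clip(cv2.resize(t[285:330,285:370],None,fx=9,fy=9,interpolation=cv2.INTER_CUBIC).astype(float)*1.1,0,255).astype('uint8'))
cv2.imwrite("pics/s14b.png",t); 
E
```

```text
t 16.45 X -41.12 Y -0.13 z 77.18 mm slant 0.04 yaw -9.25 roll 0.09 | Fu -5.10 Fv -1.08 Fz 15.16 mom [ 0.1   1.21 -0.02] w 0.0005
t 17.03 X -112.59 Y -0.52 z 213.03 mm slant -0.17 yaw -9.26 roll 0.07 | Fu -0.56 Fv 0.05 Fz -0.52 mom [0.01 0.03 0.04] w 0.0007
```

View pics/s14.png

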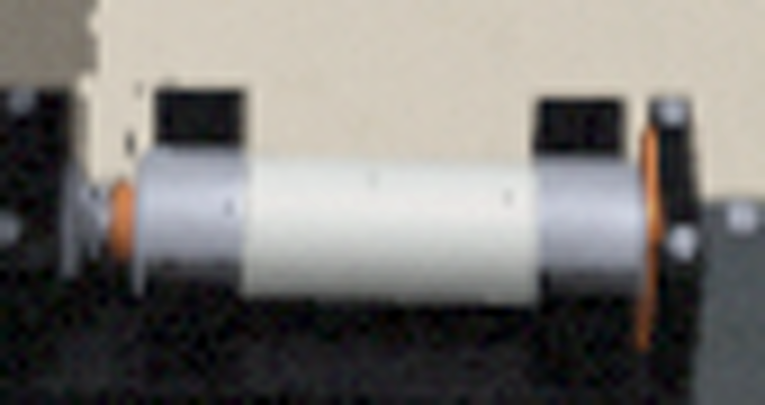

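View pics/s14b.png

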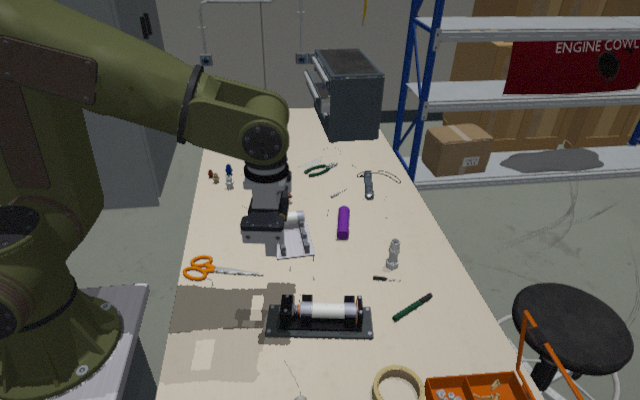

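The side view now shows the fuse level and against the stop. Its top edge runs with the holder, from (245,155) to (535,163) in the zoomed view. Both ends bottomed at the same height, and the hex fitting is still standing at (394,255).

```bash
python3 - <<'E'
from station import ctrl
print(ctrl.hand_in())
E
```

```text
the job is handed in; nothing more can be done
None
```

The long fuse is out of the rack and fitted in the holder, level and down in both saddles against the end stop. I handed the job in at about 17 s of the 62 s limit; no verdict was reported.

- **Insertion:** I held the fuse at about 22° and pushed its low end against the spring contact until I felt the hard stop, at about 9.6 N along the holder. I backed off about 4 mm, tipped the far end down behind the end stop and let go.
- **Problem found and fixed:** My check after release showed the far end about 2 mm high, held up by friction. With the fingers shut I pressed each end down lightly, at about 11 N on the far end and 15 N on the spring end. Both ends then bottomed at the same height, within 0.1 mm.
- **Last checks:** In the side view the fuse's edges run parallel to the holder, with its far end against the stop and the contact partly compressed. The hex fitting was still standing where it was, and the arm was clear of everything with no force on it. The short fuse was last seen clearly in its trough just before the final presses. In the last picture the gripper partly hides the rack, but I did not go near it again.
- **What disagreed:** The camera estimates of where the carriage was clamped differed by about 3 mm, so I used the hard stop I felt as the reference.

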